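# Put the carved block on show

## Robot

A 6-joint arm with a two-finger parallel gripper is mounted at the origin on the work surface. World frame = base frame: x ahead of the robot, y to its left, z up, the work surface at z = 0. Lengths are in m, angles in rad, forces in N, time in s.
With the tool pointing down it reaches from about 0.35 to 0.925 m from the base axis. Payload 6.4 kg.
Tool frame: the origin (TCP) lies midway between the tips of the shut fingers; the grasp point (between the pads) lies ctrl.hold_point_z behind it (ctrl.hold_point_z is the distance from the TCP to the grasp point, in m); z points along the fingers, y is the line along which they close (so a half turn about z gives the same grasp; the last joint's range is limited). The gripper opens to 94 mm and grips with 3 to 60 N. Pads are 16 mm wide; open, the fingers measure 119 mm over their backs; the gripper's body (75 mm by 177 mm) begins 78 mm behind the grasp point.
Start: joints at [-1.45, 0.245, 1.558, -0, 1.339, -0.174], TCP at [0.189, -0.622, 0.182] pointing down, gripper open.
Joint ranges: [-3.13, 3.13], [-1.02, 2.26], [0.13, 2.54], [-0.95, 4.09], [0.21, 2.88], [-2.74, 2.74]. Speed limits (rad/s): [2.57, 2.57, 3.14, 3.14, 3.14, 3.14].

## Interface

Orientations are given as a 3x3 rotation matrix whose columns are the frame's x, y, z axes.
In Python, from station import ctrl, snapshot, camera_info, spotter gives the robot as it stands.
- The arm moves only by the tool arm_command, never from a script. Its argument "commands" is a list of rows, each an object of numbers: "x", "y", "z": the shift along the tool's x, y, z each as a share of 200 mm, from -1 to 1; "wx", "wy", "wz": the turn, a rotation vector about the tool's x, y, z each as a share of 60 degrees, from -1 to 1. In form: [{"x": .., "y": .., "z": .., "wx": .., "wy": .., "wz": ..}, ...]. A call has 1 to 12 rows; each row shifts and turns the commanded pose from where the row before left it, along the tool's axes as they then stand; what a row does not reach is not made up. A row lasts 1/12 s, in which the tool goes at most 41.7 mm and 7.16 degrees, less where a joint would pass 70% of its speed; a pose out of reach is approached as far as the arm can. A call with a number of a shift or a turn outside -1 to 1 is refused whole. A call with a gripper value outside its range is refused whole. "claw" is the closure in counts, from 0 (fully open) to 255 (shut), set as the call begins (left out, the last holds). The fingers move at their own pace and stop on an object; "newtons" is the grip in N (left out, the last holds). Time passes only in rows, so rows that do not move let the fingers close. It gives the time, the measured TCP pose, the force, the opening and the grip force at its end, in the units of the state.
- ctrl.read_state(): the state, without advancing time (a new reading comes with each control period).
- snapshot(name): name is "scene" or "side" or "wrist"; returns the picture (384x512x3 uint8, red, green, blue); there is no depth.
- camera_info(name): a dict with "camera_matrix" (3x3 intrinsics, pixels), "T" (4x4, takes a point from camera to world coordinates); the wrist camera has in their place "T_tool_cam" (4x4, takes a point from camera to tool coordinates, whose origin is the TCP and whose axes are the flange's). Camera axes: x right, y up, looking along -z (the intrinsics and any distortion apply to the point x, -y, -z); pixel columns grow to the right and rows downward; lengths in m; the calibration is good to about 2 mm. A picture is of the moment at which its call begins: read the wrist's pose just before it. camera_info takes no time and is no camera call.
- ctrl.close_job(): hands the job in; it is judged then, once.
Trained networks look in the newest picture that a camera, given by its name, has taken for a name from the list of things; names that differ only in an ending like _2 or _b are one class to them, and where a whole thing is asked for, a point or a joint stands for the part that bears it (a point fixed in the world has none). Each returns a list of dicts, best first, with "score" (0 to 1); they miss things now and then, are a little off and sometimes report something else, mostly with a low value. They report only what shows in the picture. A call takes as long as a camera call. They do not tell look-alikes from the thing itself.
- spotter.outline_of(camera, target): "region" (384x512 bool, what is visible of it) and "bbox" ([left, top, width, height] in pixels, round what is visible of it).
- spotter.mark_of(camera, target): "uv" ([column, row] in pixels: a listed point, or the origin of a listed thing).
The state is a dict: "t": time; "joint_positions": joint angles; "dq": joint speeds; "joint_efforts": joint torques, N m; "tool_pos": TCP position; "orientation": TCP orientation; "force": force on the tool from outside, world axes, zero at the start; "ft_torque": the same for the moment, N m; "width": opening from 0.0 (shut) to 1.0 (fully open); "grasp_force": force on a finger pad.
Only numpy, scipy, OpenCV 4.12 (cv2) and the standard library are available. Lean on these libraries where they do the work, as an engineer would, in place of code of your own. Each camera call takes 0.05 s, during which the arm holds its last target. There are 200 camera calls.

## Task

Take the ink-stained wooden paperweight off the picture block that has been drying face down, and lay it flat with its middle well on the writing pad. Gently set the block on the small easel, centred, foot end down square on the narrow ledge, red end up, plain back against the sloped slats and carved picture showing outwards. Leave everything else on the table where it is.

Things in the scene. Friction and masses are not known exactly. Their poses are not given: they have to be found in the camera images.
- block: Carved wooden picture block, 90 long x 56 wide x 24 thick (about 110 g), its top end (12 mm) painted red. At the start it lies carved face down on the plinth. Origin: centre of the carved face. +z points out of the plain back (the face looks along -z); -x points to the red top end, +x to the plain foot end; y across the width.
- block_foot (a point): centre of the block's foot end surface (45 mm along +x, 12 mm along +z from the origin); axes as the block's
- block_top (a point): centre of the block's red top end surface (45 mm along -x, 12 mm along +z from the origin); axes as the block's
- paperweight: Ink-stained light wooden bar, 150 x 28 x 28 (130 g, may vary). At the start it lies across the back of the block, about along the block's width, overhanging both sides. Origin: centre of its underside; x along its length, z up.
- paperweight_mid (a point): centre of the paperweight bar (14 mm above its origin)
- plinth: Grey low plinth, fixed, 70 (x) x 40 (y) x 35 high, narrower than the block that lies on it. Origin: centre of its underside on the table.
- easel: Small dark wooden easel, fixed; origin at the underside of its base (x -65 to +55, y 90 wide, 12 high). It faces its +x; its back leans 35 degrees from vertical towards -x: a block on it faces along (0.819, 0, 0.574), top end along (-0.574, 0, 0.819). Behind the back only a 10 mm strut in the middle, up to (-22, 0, 108) mm.
- easel_seat (a point): on the narrow ledge at mid-width, 12 mm out from the back: the centre of the block's foot end belongs here; axes as the easel's. The ledge is square to the back, 80 wide (y), 28 out from the back, no lip; the corner of ledge and back is at (22, 0, 62) mm in the easel's frame
- easel_rest (a point): point 90 mm up the slope from easel_seat: where the centre of the block's top end comes; axes as the easel's. The back's two slats are 48 wide overall and end 66 mm up the slope from the ledge
- pad: Writing pad, fixed, 130 (x) x 180 (y) x 20 high, flat firm brown cardboard top with a blue bound edge along its -y side. Origin: centre of its underside. Empty at the start; firm enough to stand things on.
- ink_bowl: Bystander (sizes in mm): black round bowl, 110 across, 45 high; loose, to be left alone. Origin: centre of its underside
- water_pot: Bystander (sizes in mm): white glazed round-bellied pot, 130 across, 70 high; loose, to be left alone. Origin: centre of its underside
- glue_jar: Bystander (sizes in mm): amber jar with an orange cap, 48 across, 65 high; loose, to be left alone. Origin: centre of its underside
- seal: Bystander (sizes in mm): upright stone seal, 25 x 25, 57 high; loose, to be left alone. Origin: centre of its underside
- ink_stick: Bystander (sizes in mm): black bar with a brass band, 85 x 22 x 12, lying flat, long axis its x; loose, to be left alone. Origin: centre of its underside
- brush: Bystander (sizes in mm): bamboo writing brush lying flat, about 225 long (x from -100 to +122) and 13 thick, long axis its x; loose, to be left alone. Origin: centre of its underside
- cup: Bystander (sizes in mm): blue cup, 72 across, 70 high; loose, to be left alone. Origin: centre of its underside
Mind the look-alikes: they are no part of the job. What is shaped like the paperweight but yellow is not meant. Several things have the shape of the block; the one meant has the colours described above.

How it is judged:
At the end, for the whole second after the job is handed in: Block at rest on the easel, carved face outwards: foot end centre within 12 mm of easel_seat, red end centre within 16 mm of easel_rest, borne by the easel. Paperweight at rest, level within 4 degrees on the pad's top, its centre within 55 mm (pad x) and 75 mm (pad y) of the pad's middle (distance between block_foot and easel_seat below 0.012 m and distance between block_top and easel_rest below 0.016 m and angle between block's own z axis and vertical above 1.92 rad and contact force between block and easel above 0.2 N and linear speed of each of block, paperweight below 0.02 m/s and x of paperweight_mid in the frame of pad between -0.055 and 0.055 m and y of paperweight_mid in the frame of pad between -0.075 and 0.075 m and z of paperweight_mid in the frame of pad between 0.03 and 0.038 m and angle between paperweight's own x axis and vertical between 1.5 and 1.64 rad); the robot touches nothing.
It fails at once if a bystander is moved by more than 30 mm (distance of any of ink_bowl, water_pot, glue_jar, seal, ink_stick, brush, cup from where it was at the start of the episode above 0.03 m).
It fails at once if the block is banged on the easel (over 45 N) (contact force between block and easel above 45 N).
It also fails if it takes over 69 s, if anything falls off the work surface, if the arm or the gripper's body presses on something with over 40 N, if the wrist force passes 120 N, or if a joint passes its speed limit or range.

## Working session

There is one attempt and no reset: what is moved stays moved. The work goes in short steps, Python scripts to look and compute and a tool call to move; the robot and the scene stay as the last step left them, time stands still between calls to the robot, and variables do not carry over. Pictures are saved under pics/ and viewed, at most 10 in all, crops included, and the job is handed in when it is done.

Besides the shell and the picture viewer there is one more tool, called after "Request:" by a JSON object that holds its "fn" and its "kwargs". arm_command: Moves the arm, as the interface text tells. Its arguments: {"type":"object","properties":{"commands":{"type":"array","items":{"type":"object","properties":{"x":{"type":"number"},"y":{"type":"number"},"z":{"type":"number"},"wx":{"type":"number"},"wy":{"type":"number"},"wz":{"type":"number"}}}},"claw":{"type":"number"},"newtons":{"type":"number"}},"required":["commands"]}

```bash
mkdir -p pics; ls
python3 - <<'E'
from station import ctrl, snapshot, camera_info, spotter
import cv2, numpy as np
s=ctrl.read_state(); print(s, ctrl.hold_point_z)
a=snapshot("scene"); b=snapshot("side")
cv2.imwrite("pics/a.png",cv2.cvtColor(cv2.resize(a,(800,600)),cv2.COLOR_RGB2BGR))
cv2.imwrite("pics/b.png",cv2.cvtColor(cv2.resize(b,(800,600)),cv2.COLOR_RGB2BGR))
for c in("scene","side"):
  i=camera_info(c); print(c,i)
  for n in("block","block_foot","block_top","paperweight","paperweight_mid","plinth","easel","easel_seat","easel_rest","pad"):
    print(n,[(np.round(r["uv"],1).tolist(),round(r["score"],2)) for r in spotter.mark_of(c,n)[:4]])
print(camera_info("wrist"))
E
```

```text
pics
{'t': 0.0, 'joint_positions': array([-1.45012491e+00,  2.45784357e-01,  1.55900677e+00, -5.16226061e-05,
        1.33869534e+00, -1.74092189e-01]), 'dq': array([ 1.30139285e-03, -1.28314322e-05, -8.38632651e-04, -3.44747729e-04,
        2.39999446e-03, -8.51156927e-04]), 'joint_efforts': array([-3.36598432e-04, -4.15835273e+01, -3.14601660e+01,  6.85367757e-02,
        3.32166965e-02, -1.40302091e-04]), 'tool_pos': array([ 0.18875049, -0.6213153 ,  0.18056831]), 'orientation': array([[ 9.56867419e-01,  2.90524808e-01, -2.77847920e-04],
       [ 2.90524808e-01, -9.56865625e-01,  1.87399373e-03],
       [ 2.78578546e-04, -1.87388526e-03, -9.99998205e-01]]), 'force': array([-0.74844343, -0.19221751,  0.54154062]), 'ft_torque': array([0.0484041 , 0.00490313, 0.00348624]), 'grasp_force': 0.0, 'width': 1.0023888799391494} 0.0188
scene {'camera_matrix': array([[373.54218132,   0.        , 256.5079156 ],
       [  0.        , 373.54218132, 187.5258125 ],
       [  0.        ,   0.        ,   1.        ]]), 'T': array([[-0.86611791, -0.35532255,  0.35154751,  0.94619891],
       [ 0.4998
[... 1664 characters left out ...]
, 186.3], 0.4)]
easel [([293.0, 173.5], 0.77)]
easel_seat [([287.7, 155.6], 0.93), ([325.1, 196.7], 0.65)]
easel_rest [([301.9, 134.3], 0.66)]
pad [([289.4, 340.9], 0.86)]
{'camera_matrix': array([[264.86192478,   0.        , 258.3392381 ],
       [  0.        , 264.86192478, 188.76958331],
       [  0.        ,   0.        ,   1.        ]]), 'T_tool_cam': array([[-3.67875847e-04,  9.61385898e-01,  2.75203597e-01,
         8.00286861e-02],
       [ 9.99999928e-01,  3.27053369e-04,  1.94224653e-04,
        -4.02745742e-04],
       [ 9.67185789e-05,  2.75203649e-01, -9.61385949e-01,
        -2.02099622e-01],
       [ 0.00000000e+00,  0.00000000e+00,  0.00000000e+00,
         1.00000000e+00]])}
```

View pics/a.png

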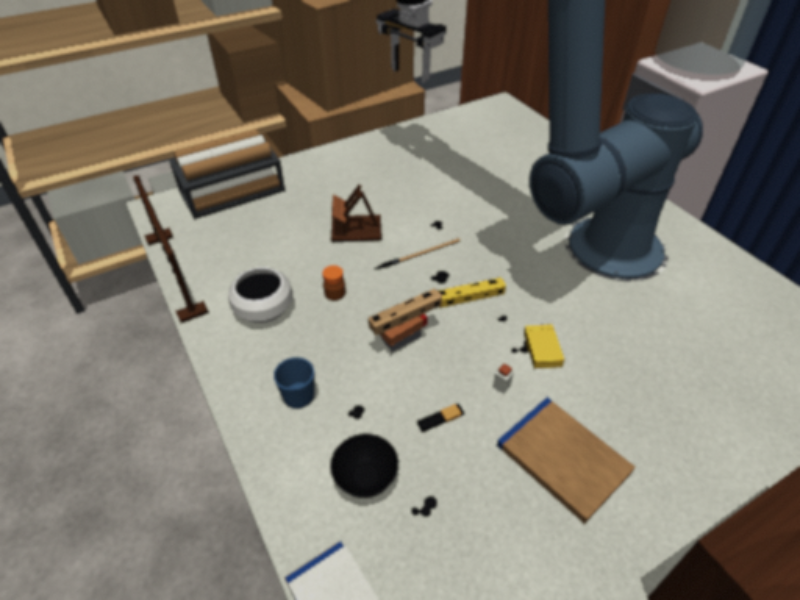

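View pics/b.png

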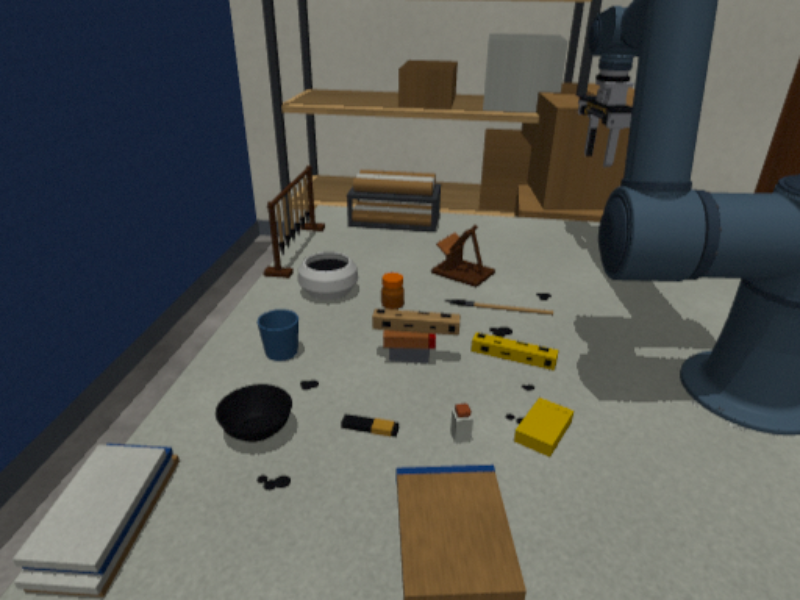

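Both views: the wooden bar lies on the block (scene px ~258,200; side ~267,205), with the block's red end towards the robot. The yellow bar and yellow block are the look-alikes. The easel is at scene px ~(228,140) and the pad at ~(362,295).

```bash
cat > h.py <<'E'
from station import ctrl, snapshot, camera_info, spotter
import cv2, numpy as np
def cam(c, s=None):
    i=camera_info(c); K=i["camera_matrix"]
    if c=="wrist":
        T=np.eye(4); T[:3,:3]=s["orientation"]; T[:3,3]=s["tool_pos"]; T=T@i["T_tool_cam"]
    else: T=i["T"]
    return K,T
def ray(KT,uv):
    K,T=KT; p=np.linalg.solve(K,[uv[0],uv[1],1]); d=T[:3,:3]@[p[0],-p[1],-p[2]]
    return T[:3,3],d/np.linalg.norm(d)
def atz(KT,uv,z):
    o,d=ray(KT,uv); return o+d*(z-o[2])/d[2]
def tri(rs):
    A=sum(np.eye(3)-np.outer(d,d) for o,d in rs); b=sum((np.eye(3)-np.outer(d,d))@o for o,d in rs)
    x=np.linalg.solve(A,b); return x,[np.linalg.norm(np.cross(x-o,d)) for o,d in rs]
def proj(KT,X):
    K,T=KT; q=np.linalg.inv(T)@np.append(X,1); q=K@np.array([q[0],-q[1],-q[2]]); return q[:2]/q[2]
E
python3 - <<'E'
from h import *
S,D=cam("scene"),cam("side")
pts=dict(block_foot=((248,213.2),(246.4,213.5)),block_top=((267.5,199.4),(277.1,211.2)),pw=((258.1,195.3),(268,200.9)),pl=((253.5,215.8),(262.6,229.4)),easel=((226.9,144.3),(293,173.5)),seat=((214.9,132.5),(287.7,155.6)),rest=((232,113.7),(301.9,134.3)),pad=((359.5,292.5),(289.4,340.9)))
for n,(a,b) in pts.items():
    x,e=tri([ray(S,a),ray(D,b)]); print(n,x.round(4),np.round(e,4))
# pad top corners from scene picture (800x600 -> 512x384)
for uv in((548,401),(633,467),(586,518),(499,443)): print("padc",atz(S,np.array(uv)*.64,.02).round(4))
snapshot("scene");snapshot("side")
for n in("ink_bowl","water_pot","glue_jar","seal","ink_stick","brush","cup"):
  a=spotter.mark_of("scene",n);b=spotter.mark_of("side",n)
  print(n,[atz(k,r[0]["uv"],0).round(3).tolist() for k,r in((S,a),(D,b)) if r])
for uv in((370,325),(437,290),(443,301),(371,333)): print("pwc scene",atz(S,np.array(uv)*.64,.087).round(4))
E
```

```text
block_foot [0.6107 0.0131 0.0566] [0.0009 0.0009]
block_top [ 0.5313 -0.0069  0.0577] [0.0014 0.0014]
pw [ 0.5582 -0.017   0.0812] [0.0018 0.0018]
pl [ 0.5705 -0.026  -0.0184] [0.0008 0.0008]
easel [ 0.5013 -0.3493  0.013 ] [0.0057 0.0057]
seat [ 0.5286 -0.3821  0.0621] [0.0005 0.0005]
rest [ 0.4843 -0.3202  0.1664] [0.0014 0.0014]
pad [ 0.4686  0.3543 -0.    ] [0.0009 0.0009]
padc [0.4268 0.2643 0.02  ]
padc [0.3911 0.4313 0.02  ]
padc [0.5147 0.4566 0.02  ]
padc [0.5518 0.2882 0.02  ]
ink_bowl [[0.762, 0.23, 0.0]]
water_pot [[0.778, -0.214, 0.0], [0.786, -0.223, 0.0]]
glue_jar [[0.633, -0.185, 0.0], [0.631, -0.19, 0.0]]
seal [[0.477, 0.191, 0.0], [0.472, 0.183, 0.0]]
ink_stick [[0.595, 0.189, 0.0], [0.613, 0.179, 0.0]]
brush [[0.396, -0.187, 0.0], [0.4, -0.223, 0.0]]
cup [[0.796, 0.009, 0.0], [0.814, 0.002, 0.0]]
pwc scene [0.6405 0.0024 0.087 ]
pwc scene [ 0.4857 -0.0128  0.087 ]
pwc scene [0.4918 0.0179 0.087 ]
pwc scene [0.648  0.0204 0.087 ]
```

```bash
cat >> h.py <<'E'
from scipy.linalg import logm, expm
def down(yaw):  # tool z down, tool y along (sin,-cos) rotated: x axis at yaw
    c,s=np.cos(yaw),np.sin(yaw); return np.array([[c,s,0],[s,-c,0],[0,0,-1.]])
def go(p,R,n=None,p0=None,R0=None):
    s=ctrl.read_state(); A=np.eye(4);B=np.eye(4)
    A[:3,:3]=s["orientation"] if R0 is None else R0; A[:3,3]=s["tool_pos"] if p0 is None else p0
    B[:3,:3]=R;B[:3,3]=p
    L=np.real(logm(np.linalg.inv(A)@B)); v=L[:3,3]/.2; w=np.array([L[2,1],L[0,2],L[1,0]])/np.radians(60)
    m=int(np.ceil(max(np.linalg.norm(v)/.2,np.linalg.norm(w)/.11))); n=n or max(m,1)
    print("rows",n,"min",m,dict(zip("x y z wx wy wz".split(),np.r_[v,w].__truediv__(n).round(4))))
E
python3 - <<'E'
from h import *
go([.55,0.0,.36],down(0))
E
```

```text
rows 19 min 19 {'x': np.float64(0.1185), 'y': np.float64(-0.1485), 'z': np.float64(-0.0469), 'wx': np.float64(0.0), 'wy': np.float64(0.0), 'wz': np.float64(0.0148)}
```

Request:
{"fn": "arm_command", "kwargs": {"commands": [{"x": 0.1185,"y": -0.1485,"z": -0.047,"wz": 0.0148},{"x": 0.1185,"y": -0.1485,"z": -0.047,"wz": 0.0148},{"x": 0.1185,"y": -0.1485,"z": -0.047,"wz": 0.0148},{"x": 0.1185,"y": -0.1485,"z": -0.047,"wz": 0.0148},{"x": 0.1185,"y": -0.1485,"z": -0.047,"wz": 0.0148},{"x": 0.1185,"y": -0.1485,"z": -0.047,"wz": 0.0148},{"x": 0.1185,"y": -0.1485,"z": -0.047,"wz": 0.0148},{"x": 0.1185,"y": -0.1485,"z": -0.047,"wz": 0.0148},{"x": 0.1185,"y": -0.1485,"z": -0.047,"wz": 0.0148},{"x": 0.1185,"y": -0.1485,"z": -0.047,"wz": 0.0148},{"x": 0.1185,"y": -0.1485,"z": -0.047,"wz": 0.0148},{"x": 0.1185,"y": -0.1485,"z": -0.047,"wz": 0.0148}], "claw": 0}}

```text
validation failed for argument at $.co...
```

Request:
{"fn": "arm_command", "kwargs": {"commands": [{"x": 0.1185,"y": -0.1485,"z": -0.047,"wz": 0.0148},{"x": 0.1185,"y": -0.1485,"z": -0.047,"wz": 0.0148},{"x": 0.1185,"y": -0.1485,"z": -0.047,"wz": 0.0148},{"x": 0.1185,"y": -0.1485,"z": -0.047,"wz": 0.0148},{"x": 0.1185,"y": -0.1485,"z": -0.047,"wz": 0.0148},{"x": 0.1185,"y": -0.1485,"z": -0.047,"wz": 0.0148},{"x": 0.1185,"y": -0.1485,"z": -0.047,"wz": 0.0148},{},{}]}}

```text
validation failed for argument at $.co...
```

Run:
```python
from h import *
s=ctrl.read_state(); print(s["t"],s["tool_pos"],s["orientation"].round(3))
W=cam("wrist",s); a=snapshot("wrist")
cv2.imwrite("pics/c.png",cv2.cvtColor(cv2.resize(a,(800,600)),cv2.COLOR_RGB2BGR))
for n,z in(("block",.035),("block_foot",.047),("block_top",.047),("paperweight",.059),("paperweight_mid",.073),("plinth",0),("easel_seat",.071),("easel_rest",.145),("pad",0)):
    print(n,[(np.round(r["uv"],1).tolist(),round(r["score"],2),atz(W,r["uv"],z).round(4).tolist()) for r in spotter.mark_of("wrist",n)[:3]])
for r in spotter.outline_of("wrist","paperweight")[:2]:
    c=cv2.findContours(r["region"].astype(np.uint8),0,2)[0]; c=max(c,key=cv2.contourArea)
    q=cv2.boxPoints(cv2.minAreaRect(c)); print("pw",r["score"],q.round(0).tolist(),[atz(W,u,.08).round(4).tolist() for u in q])
```

```text
1.9 [ 0.18883356 -0.62197346  0.18168153] [[ 0.957  0.291 -0.   ]
 [ 0.291 -0.957 -0.   ]
 [-0.     0.    -1.   ]]
block []
block_foot []
block_top []
paperweight []
paperweight_mid []
plinth []
easel_seat []
easel_rest []
pad []
```

The call was refused, so I'll try giving all six keys in each row.

Request:
{"fn": "arm_command", "kwargs": {"commands": [{"x": 0.1185,"y": -0.1485,"z": -0.047,"wx": 0,"wy": 0,"wz": 0.0148},{"x": 0.1185,"y": -0.1485,"z": -0.047,"wx": 0,"wy": 0,"wz": 0.0148},{"x": 0.1185,"y": -0.1485,"z": -0.047,"wx": 0,"wy": 0,"wz": 0.0148},{"x": 0.1185,"y": -0.1485,"z": -0.047,"wx": 0,"wy": 0,"wz": 0.0148},{"x": 0.1185,"y": -0.1485,"z": -0.047,"wx": 0,"wy": 0,"wz": 0.0148},{"x": 0.1185,"y": -0.1485,"z": -0.047,"wx": 0,"wy": 0,"wz": 0.0148},{"x": 0.1185,"y": -0.1485,"z": -0.047,"wx": 0,"wy": 0,"wz": 0.0148},{"x": 0.1185,"y": -0.1485,"z": -0.047,"wx": 0,"wy": 0,"wz": 0.0148},{"x": 0.1185,"y": -0.1485,"z": -0.047,"wx": 0,"wy": 0,"wz": 0.0148},{"x": 0.1185,"y": -0.1485,"z": -0.047,"wx": 0,"wy": 0,"wz": 0.0148},{"x": 0.1185,"y": -0.1485,"z": -0.047,"wx": 0,"wy": 0,"wz": 0.0148},{"x": 0.1185,"y": -0.1485,"z": -0.047,"wx": 0,"wy": 0,"wz": 0.0148}], "claw": 0}}

```text
t: 3.45
tool_pos: [0.3931, -0.213, 0.2953]
orientation: [[0.994, 0.107, 0.001], [0.107, -0.994, -0.001], [0.001, 0.001, -1.0]]
force: [0.4, -0.9, -0.5]
width: 1.002
grasp_force: 0.0
```

Request:
{"fn": "arm_command", "kwargs": {"commands": [{"x": 0.1185,"y": -0.1485,"z": -0.047,"wx": 0,"wy": 0,"wz": 0.0148},{"x": 0.1185,"y": -0.1485,"z": -0.047,"wx": 0,"wy": 0,"wz": 0.0148},{"x": 0.1185,"y": -0.1485,"z": -0.047,"wx": 0,"wy": 0,"wz": 0.0148},{"x": 0.1185,"y": -0.1485,"z": -0.047,"wx": 0,"wy": 0,"wz": 0.0148},{"x": 0.1185,"y": -0.1485,"z": -0.047,"wx": 0,"wy": 0,"wz": 0.0148},{"x": 0.1185,"y": -0.1485,"z": -0.047,"wx": 0,"wy": 0,"wz": 0.0148},{"x": 0.1185,"y": -0.1485,"z": -0.047,"wx": 0,"wy": 0,"wz": 0.0148},{"x": 0,"y": 0,"z": 0,"wx": 0,"wy": 0,"wz": 0},{"x": 0,"y": 0,"z": 0,"wx": 0,"wy": 0,"wz": 0}]}}

```text
t: 4.2
tool_pos: [0.5458, 0.0043, 0.3605]
orientation: [[1.0, 0.004, 0.0], [0.004, -1.0, -0.0], [0.0, 0.0, -1.0]]
force: [0.1, -0.7, 0.2]
width: 1.004
grasp_force: 0.0
```

Run:
```python
from h import *
s=ctrl.read_state(); print(s["t"],s["tool_pos"],s["orientation"].round(3))
W=cam("wrist",s); a=snapshot("wrist")
cv2.imwrite("pics/c.png",cv2.cvtColor(cv2.resize(a,(800,600)),cv2.COLOR_RGB2BGR))
for n,z in(("block",.035),("block_foot",.047),("block_top",.047),("paperweight",.059),("paperweight_mid",.073),("plinth",0)):
    print(n,[(np.round(r["uv"],1).tolist(),round(r["score"],2),atz(W,r["uv"],z).round(4).tolist()) for r in spotter.mark_of("wrist",n)[:3]])
for r in spotter.outline_of("wrist","paperweight")[:2]:
    c=cv2.findContours(r["region"].astype(np.uint8),0,2)[0]; c=max(c,key=cv2.contourArea)
    q=cv2.boxPoints(cv2.minAreaRect(c)); print("pw",r["score"],q.round(0).tolist(),[atz(W,u,.08).round(4).tolist() for u in q])
```

```text
4.2 [0.54577406 0.00428476 0.36047325] [[ 1.     0.004  0.   ]
 [ 0.004 -1.    -0.   ]
 [ 0.     0.    -1.   ]]
block [([190.3, 239.3], 0.73, [0.3591, 0.1531, 0.035]), ([262.1, 140.0], 0.63, [0.5746, -0.0027, 0.035])]
block_foot [([263.3, 118.3], 0.94, [0.6161, -0.0045, 0.047]), ([260.9, 138.4], 0.36, [0.5788, -0.0002, 0.047])]
block_top [([265.5, 164.3], 0.67, [0.5284, -0.0096, 0.047]), ([211.0, 247.2], 0.64, [0.3465, 0.1063, 0.047])]
paperweight [([274.2, 223.1], 0.78, [0.4083, -0.0284, 0.059]), ([267.4, 148.6], 0.62, [0.5608, -0.0125, 0.059]), ([469.6, 205.1], 0.36, [0.4487, -0.4211, 0.059])]
paperweight_mid [([275.3, 222.5], 0.95, [0.4157, -0.0297, 0.073]), ([348.2, 213.5], 0.72, [0.4353, -0.1733, 0.073]), ([266.8, 149.7], 0.65, [0.5606, -0.011, 0.073])]
plinth []
pw 0.92 [[256.0, 108.0], [272.0, 108.0], [273.0, 190.0], [258.0, 190.0]] [[0.6339, 0.0083, 0.08], [0.6343, -0.0188, 0.08], [0.4853, -0.0238, 0.08], [0.4847, 0.0057, 0.08]]
pw 0.85 [[259.0, 254.0], [278.0, 190.0], [292.0, 194.0], [273.0, 258.0]] [[0.3503, 0.0031, 0.08], [0.4856, -0.0324, 0.08], [0.4774, -0.0594, 0.08], [0.3408, -0.0257, 0.08]]
```

View pics/c.png

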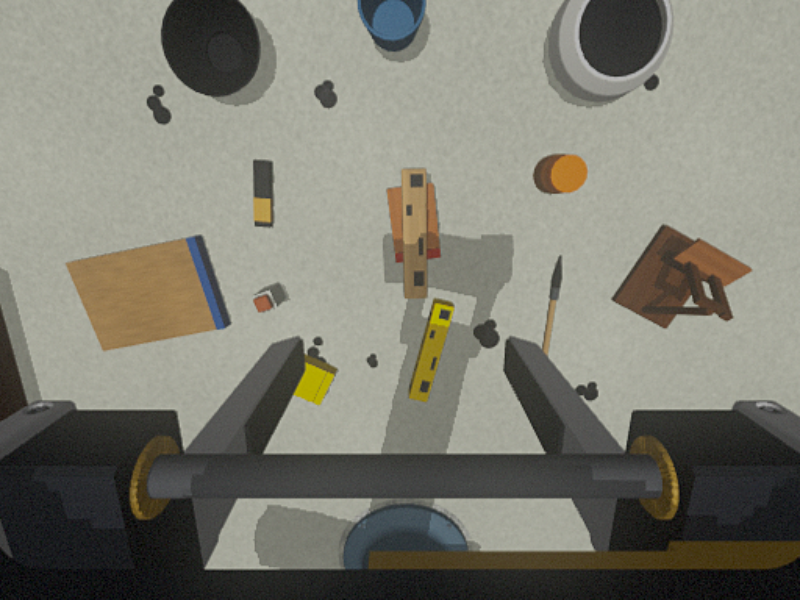

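The wrist view shows the bar along the block at px (415,235)/800, with the red end near and the yellow bar nearer the robot. The pad is at left (150,295) and the easel at right (685,280). Next is the bar.

Run:
```python
from h import *
print(ctrl.read_state()["joint_positions"].round(4))
go([.560,-.0085,.066],down(.02),8)
```

```text
[-0.2042 -0.0929  1.5957 -0.      1.6387  1.3677]
rows 8 min 8 {'x': np.float64(0.0094), 'y': np.float64(0.0067), 'z': np.float64(0.1839), 'wx': np.float64(0.0), 'wy': np.float64(-0.0), 'wz': np.float64(-0.0025)}
```

Request:
{"fn": "arm_command", "kwargs": {"commands": [{"x": 0.0094,"y": 0.0067,"z": 0.19,"wx": 0,"wy": 0,"wz": -0.0025},{"x": 0.0094,"y": 0.0067,"z": 0.19,"wx": 0,"wy": 0,"wz": -0.0025},{"x": 0.0094,"y": 0.0067,"z": 0.19,"wx": 0,"wy": 0,"wz": -0.0025},{"x": 0.0094,"y": 0.0067,"z": 0.19,"wx": 0,"wy": 0,"wz": -0.0025},{"x": 0.0094,"y": 0.0067,"z": 0.19,"wx": 0,"wy": 0,"wz": -0.0025},{"x": 0.0094,"y": 0.0067,"z": 0.19,"wx": 0,"wy": 0,"wz": -0.0025},{"x": 0.0094,"y": 0.0067,"z": 0.18,"wx": 0,"wy": 0,"wz": -0.0025},{"x": 0.0094,"y": 0.0067,"z": 0.08,"wx": 0,"wy": 0,"wz": -0.0025},{"x": 0,"y": 0,"z": 0.05,"wx": 0,"wy": 0,"wz": 0},{"x": 0,"y": 0,"z": 0,"wx": 0,"wy": 0,"wz": 0},{"x": 0,"y": 0,"z": 0,"wx": 0,"wy": 0,"wz": 0}]}}

```text
t: 5.52
tool_pos: [0.5608, -0.0079, 0.0711]
orientation: [[1.0, 0.021, 0.001], [0.021, -1.0, -0.0], [0.001, 0.0, -1.0]]
force: [0.8, -0.6, -0.9]
width: 0.999
grasp_force: 0.0
```

Request:
{"fn": "arm_command", "kwargs": {"commands": [{"x": 0,"y": 0,"z": 0,"wx": 0,"wy": 0,"wz": 0},{"x": 0,"y": 0,"z": 0,"wx": 0,"wy": 0,"wz": 0},{"x": 0,"y": 0,"z": 0,"wx": 0,"wy": 0,"wz": 0},{"x": 0,"y": 0,"z": 0,"wx": 0,"wy": 0,"wz": 0},{"x": 0,"y": 0,"z": 0,"wx": 0,"wy": 0,"wz": 0},{"x": 0,"y": 0,"z": 0,"wx": 0,"wy": 0,"wz": 0},{"x": 0,"y": 0,"z": 0,"wx": 0,"wy": 0,"wz": 0},{"x": 0,"y": 0,"z": 0,"wx": 0,"wy": 0,"wz": 0},{"x": 0,"y": 0,"z": 0,"wx": 0,"wy": 0,"wz": 0},{"x": 0,"y": 0,"z": 0,"wx": 0,"wy": 0,"wz": 0}], "claw": 255, "newtons": 15}}

```text
t: 6.35
tool_pos: [0.5603, -0.0076, 0.0702]
orientation: [[1.0, 0.021, -0.0], [0.021, -1.0, 0.0], [-0.0, -0.0, -1.0]]
force: [-0.4, 0.5, 0.2]
width: 0.321
grasp_force: 0.0
```

Request:
{"fn": "arm_command", "kwargs": {"commands": [{"x": 0,"y": 0,"z": 0,"wx": 0,"wy": 0,"wz": 0},{"x": 0,"y": 0,"z": 0,"wx": 0,"wy": 0,"wz": 0},{"x": 0,"y": 0,"z": 0,"wx": 0,"wy": 0,"wz": 0},{"x": 0,"y": 0,"z": 0,"wx": 0,"wy": 0,"wz": 0},{"x": 0,"y": 0,"z": -0.05,"wx": 0,"wy": 0,"wz": 0},{"x": 0,"y": 0,"z": -0.1,"wx": 0,"wy": 0,"wz": 0},{"x": 0,"y": 0,"z": -0.15,"wx": 0,"wy": 0,"wz": 0},{"x": 0,"y": 0,"z": -0.15,"wx": 0,"wy": 0,"wz": 0},{"x": 0,"y": 0,"z": -0.1,"wx": 0,"wy": 0,"wz": 0},{"x": 0,"y": 0,"z": 0,"wx": 0,"wy": 0,"wz": 0}]}}

```text
t: 7.18
tool_pos: [0.5637, -0.0083, 0.1868]
orientation: [[1.0, 0.021, 0.01], [0.021, -1.0, -0.002], [0.01, 0.002, -1.0]]
force: [-0.1, 0.6, 0.4]
width: 0.005
grasp_force: 0.0
```

Run:
```python
from h import *
s=ctrl.read_state();print(s["joint_positions"].round(4))
go([.470,.357,.18],down(1.78))
go([.560,.14,.20],down(1.0))
go([.470,.357,.14],down(1.78),p0=[.560,.14,.20],R0=down(1.0))
```

```text
[-2.1580e-01  3.2200e-02  1.7842e+00  1.0000e-04  1.3146e+00  1.3336e+00]
rows 16 min 16 {'x': np.float64(0.0814), 'y': np.float64(-0.1071), 'z': np.float64(0.0022), 'wx': np.float64(0.0007), 'wy': np.float64(-0.0003), 'wz': np.float64(-0.105)}
rows 9 min 9 {'x': np.float64(0.0401), 'y': np.float64(-0.0758), 'z': np.float64(-0.0073), 'wx': np.float64(0.0008), 'wy': np.float64(-0.0009), 'wz': np.float64(-0.1038)}
rows 7 min 7 {'x': np.float64(0.1446), 'y': np.float64(-0.0935), 'z': np.float64(0.0429), 'wx': np.float64(0.0), 'wy': np.float64(0.0), 'wz': np.float64(-0.1064)}
```

The grip missed: the fingers shut fully. Looking again.

Run:
```python
from h import *
s=ctrl.read_state(); W=cam("wrist",s)
a=snapshot("wrist"); b=snapshot("side"); c=snapshot("scene")
bb=cv2.resize(b[130:290,160:400],(400,267)); cc=cv2.resize(c[130:290,160:400],(400,267))
im=np.vstack([np.hstack([bb,cc]),np.zeros((10,800,3),np.uint8),cv2.resize(a[60:260,100:460],(576,320)) if 0 else np.pad(cv2.resize(a[60:260,100:460],(576,320)),((0,0),(0,224),(0,0)))])
cv2.imwrite("pics/d.png",cv2.cvtColor(im,cv2.COLOR_RGB2BGR))
S,D=cam("scene"),cam("side")
for n in("paperweight","paperweight_mid","block_foot","block_top"):
  for c in("side","scene","wrist"):
    print(n,c,[(np.round(r["uv"],1).tolist(),round(r["score"],2)) for r in spotter.mark_of(c,n)[:3]])
```

```text
paperweight side [([266.3, 209.1], 0.82), ([326.3, 228.5], 0.75)]
paperweight scene [([258.4, 199.3], 0.6), ([299.6, 191.7], 0.55), ([361.5, 293.1], 0.49)]
paperweight wrist [([259.3, 183.8], 0.58)]
paperweight_mid side [([329.3, 223.7], 0.74), ([266.1, 204.3], 0.61)]
paperweight_mid scene [([262.2, 198.6], 0.59), ([300.3, 186.3], 0.56)]
paperweight_mid wrist [([257.2, 184.7], 0.7)]
block_foot side [([244.2, 215.0], 0.78), ([341.5, 283.7], 0.63)]
block_foot scene [([352.0, 235.3], 0.88), ([246.0, 210.7], 0.64)]
block_foot wrist [([130.3, 284.4], 0.96), ([252.9, 135.4], 0.67), ([479.3, 217.3], 0.52)]
block_top side [([354.0, 260.6], 0.65), ([278.4, 212.4], 0.62), ([294.9, 171.6], 0.56)]
block_top scene [([266.4, 198.1], 0.77), ([343.2, 212.2], 0.74), ([228.2, 145.8], 0.46)]
block_top wrist [([259.0, 203.5], 0.86), ([256.8, 184.0], 0.51)]
```

View pics/d.png

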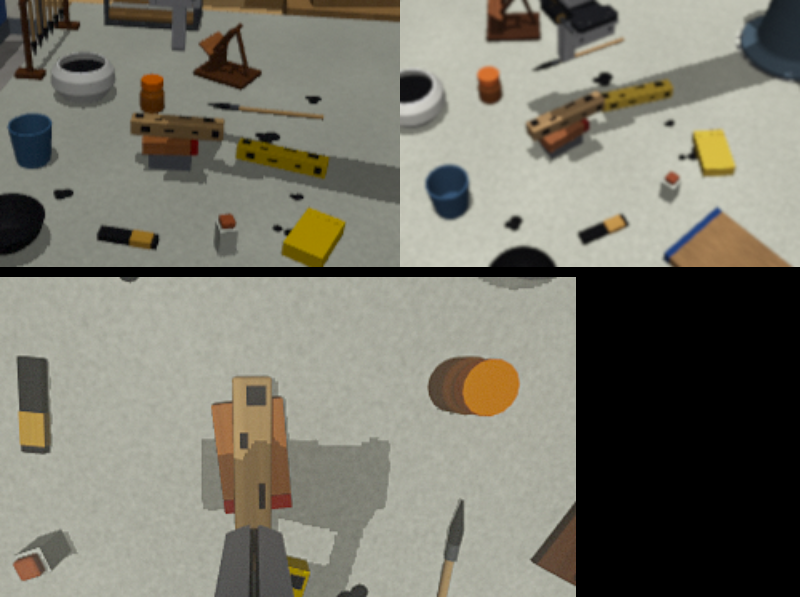

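The bar is still on the block as before (wrist crop px ~(255,440)). The fingers were too high, so I'll go about 9 mm deeper and check the grip before lifting.

Request:
{"fn": "arm_command", "kwargs": {"commands": [{"x": 0,"y": 0,"z": 0,"wx": 0,"wy": 0,"wz": 0},{"x": 0,"y": 0,"z": 0,"wx": 0,"wy": 0,"wz": 0},{"x": 0,"y": 0,"z": 0,"wx": 0,"wy": 0,"wz": 0},{"x": 0,"y": 0,"z": 0,"wx": 0,"wy": 0,"wz": 0},{"x": 0,"y": 0,"z": 0.06,"wx": 0,"wy": 0,"wz": 0},{"x": 0,"y": 0,"z": 0.1,"wx": 0,"wy": 0,"wz": 0},{"x": 0,"y": 0,"z": 0.1,"wx": 0,"wy": 0,"wz": 0},{"x": 0,"y": 0,"z": 0.1,"wx": 0,"wy": 0,"wz": 0},{"x": 0,"y": 0,"z": 0.1,"wx": 0,"wy": 0,"wz": 0},{"x": 0,"y": 0,"z": 0.1,"wx": 0,"wy": 0,"wz": 0},{"x": 0,"y": 0,"z": 0.03,"wx": 0,"wy": 0,"wz": 0},{"x": 0,"y": 0,"z": 0,"wx": 0,"wy": 0,"wz": 0}], "claw": 0}}

```text
t: 8.93
tool_pos: [0.5583, -0.0072, 0.0596]
orientation: [[1.0, 0.021, -0.005], [0.021, -1.0, 0.001], [-0.005, -0.001, -1.0]]
force: [-0.6, 0.2, 0.0]
width: 0.82
grasp_force: 0.0
```

Request:
{"fn": "arm_command", "kwargs": {"commands": [{"x": 0,"y": 0,"z": 0,"wx": 0,"wy": 0,"wz": 0}]}}

```text
t: 9.02
tool_pos: [0.5604, -0.0077, 0.0623]
orientation: [[1.0, 0.021, -0.0], [0.021, -1.0, 0.0], [-0.0, -0.0, -1.0]]
force: [-0.3, 0.2, -0.0]
width: 0.89
grasp_force: 0.0
```

Request:
{"fn": "arm_command", "kwargs": {"commands": [{"x": 0,"y": 0,"z": 0.005,"wx": 0,"wy": 0,"wz": 0},{"x": 0,"y": 0,"z": 0,"wx": 0,"wy": 0,"wz": 0},{"x": 0,"y": 0,"z": 0,"wx": 0,"wy": 0,"wz": 0},{"x": 0,"y": 0,"z": 0,"wx": 0,"wy": 0,"wz": 0},{"x": 0,"y": 0,"z": 0,"wx": 0,"wy": 0,"wz": 0},{"x": 0,"y": 0,"z": 0,"wx": 0,"wy": 0,"wz": 0},{"x": 0,"y": 0,"z": 0,"wx": 0,"wy": 0,"wz": 0},{"x": 0,"y": 0,"z": 0,"wx": 0,"wy": 0,"wz": 0},{"x": 0,"y": 0,"z": 0,"wx": 0,"wy": 0,"wz": 0},{"x": 0,"y": 0,"z": 0,"wx": 0,"wy": 0,"wz": 0},{"x": 0,"y": 0,"z": 0,"wx": 0,"wy": 0,"wz": 0},{"x": 0,"y": 0,"z": 0,"wx": 0,"wy": 0,"wz": 0}], "claw": 255, "newtons": 15}}

```text
t: 10.02
tool_pos: [0.5603, -0.0076, 0.0612]
orientation: [[1.0, 0.021, -0.0], [0.021, -1.0, 0.0], [-0.0, -0.0, -1.0]]
force: [0.6, 0.0, -0.3]
width: 0.292
grasp_force: 15.0
```

Gripped this time at 15 N, about 27 mm wide. Lifting.

Request:
{"fn": "arm_command", "kwargs": {"commands": [{"x": 0,"y": 0,"z": 0,"wx": 0,"wy": 0,"wz": 0},{"x": 0,"y": 0,"z": -0.05,"wx": 0,"wy": 0,"wz": 0},{"x": 0,"y": 0,"z": -0.1,"wx": 0,"wy": 0,"wz": 0},{"x": 0,"y": 0,"z": -0.15,"wx": 0,"wy": 0,"wz": 0},{"x": 0,"y": 0,"z": -0.15,"wx": 0,"wy": 0,"wz": 0},{"x": 0,"y": 0,"z": -0.1,"wx": 0,"wy": 0,"wz": 0},{"x": 0,"y": 0,"z": -0.05,"wx": 0,"wy": 0,"wz": 0},{"x": 0,"y": 0,"z": 0,"wx": 0,"wy": 0,"wz": 0},{"x": 0,"y": 0,"z": 0,"wx": 0,"wy": 0,"wz": 0}], "newtons": 25}}

```text
t: 10.77
tool_pos: [0.56, -0.0076, 0.1808]
orientation: [[1.0, 0.021, -0.0], [0.021, -1.0, 0.0], [-0.0, -0.0, -1.0]]
force: [0.1, -0.5, -1.4]
width: 0.289
grasp_force: 25.0
```

Run:
```python
from h import *
s=ctrl.read_state();print(s["joint_positions"].round(4),s["tool_pos"],s["orientation"].round(3),s["width"])
W=cam("wrist",s); a=snapshot("wrist")
cv2.imwrite("pics/e.png",cv2.cvtColor(a,cv2.COLOR_RGB2BGR))
for n,z in(("block",.035),("block_foot",.047),("block_top",.047)):
    print(n,[(np.round(r["uv"],1).tolist(),round(r["score"],2),atz(W,r["uv"],z).round(4).tolist()) for r in spotter.mark_of("wrist",n)[:3]])
go([.470,.357,.16],down(1.78),18)
```

```text
[-2.1600e-01  3.6600e-02  1.7908e+00 -1.0000e-04  1.3148e+00  1.3336e+00] [ 0.55997325 -0.00758975  0.18084092] [[ 1.     0.021 -0.   ]
 [ 0.021 -1.     0.   ]
 [-0.    -0.    -1.   ]] 0.2886200964825907
block [([22.0, 220.3], 0.18, [0.4868, 0.3258, 0.035])]
block_foot [([388.0, 122.6], 0.41, [0.6317, -0.1653, 0.047]), ([134.6, 284.6], 0.37, [0.3931, 0.1715, 0.047])]
block_top []
rows 18 min 16 {'x': np.float64(0.073), 'y': np.float64(-0.0939), 'z': np.float64(0.0053), 'wx': np.float64(-0.0002), 'wy': np.float64(0.0001), 'wz': np.float64(-0.0933)}
```

View pics/e.png

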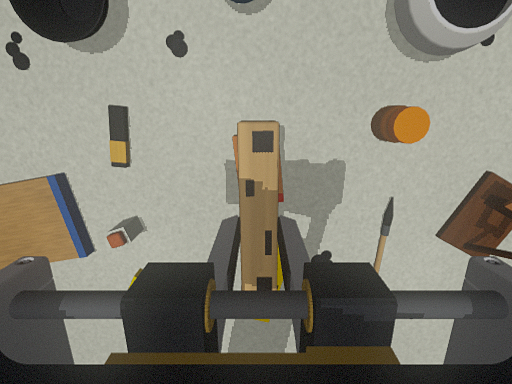

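The bar is held level along tool x. Carrying it to the pad.

Request:
{"fn": "arm_command", "kwargs": {"commands": [{"x": 0.073,"y": -0.094,"z": 0.0053,"wx": 0,"wy": 0,"wz": -0.0933},{"x": 0.073,"y": -0.094,"z": 0.0053,"wx": 0,"wy": 0,"wz": -0.0933},{"x": 0.073,"y": -0.094,"z": 0.0053,"wx": 0,"wy": 0,"wz": -0.0933},{"x": 0.073,"y": -0.094,"z": 0.0053,"wx": 0,"wy": 0,"wz": -0.0933},{"x": 0.073,"y": -0.094,"z": 0.0053,"wx": 0,"wy": 0,"wz": -0.0933},{"x": 0.073,"y": -0.094,"z": 0.0053,"wx": 0,"wy": 0,"wz": -0.0933},{"x": 0.073,"y": -0.094,"z": 0.0053,"wx": 0,"wy": 0,"wz": -0.0933},{"x": 0.073,"y": -0.094,"z": 0.0053,"wx": 0,"wy": 0,"wz": -0.0933},{"x": 0.073,"y": -0.094,"z": 0.0053,"wx": 0,"wy": 0,"wz": -0.0933},{"x": 0.073,"y": -0.094,"z": 0.0053,"wx": 0,"wy": 0,"wz": -0.0933},{"x": 0.073,"y": -0.094,"z": 0.0053,"wx": 0,"wy": 0,"wz": -0.0933},{"x": 0.073,"y": -0.094,"z": 0.0053,"wx": 0,"wy": 0,"wz": -0.0933}]}}

```text
t: 11.97
tool_pos: [0.5868, 0.2616, 0.1668]
orientation: [[0.364, 0.932, -0.002], [0.932, -0.364, -0.001], [-0.001, -0.002, -1.0]]
force: [0.8, 0.5, -0.6]
width: 0.286
grasp_force: 25.0
```

Request:
{"fn": "arm_command", "kwargs": {"commands": [{"x": 0.073,"y": -0.094,"z": 0.0053,"wx": 0,"wy": 0,"wz": -0.0933},{"x": 0.073,"y": -0.094,"z": 0.0053,"wx": 0,"wy": 0,"wz": -0.0933},{"x": 0.073,"y": -0.094,"z": 0.0053,"wx": 0,"wy": 0,"wz": -0.0933},{"x": 0.073,"y": -0.094,"z": 0.0053,"wx": 0,"wy": 0,"wz": -0.0933},{"x": 0.073,"y": -0.094,"z": 0.0053,"wx": 0,"wy": 0,"wz": -0.0933},{"x": 0.073,"y": -0.094,"z": 0.0053,"wx": 0,"wy": 0,"wz": -0.0933},{"x": 0,"y": 0,"z": 0,"wx": 0,"wy": 0,"wz": 0},{"x": 0,"y": 0,"z": 0,"wx": 0,"wy": 0,"wz": 0}]}}

```text
t: 12.63
tool_pos: [0.4876, 0.3612, 0.1609]
orientation: [[-0.208, 0.978, -0.002], [0.978, 0.208, -0.001], [-0.001, -0.002, -1.0]]
force: [0.3, -0.1, -1.9]
width: 0.286
grasp_force: 25.0
```

Request:
{"fn": "arm_command", "kwargs": {"commands": [{"x": 0,"y": -0.04,"z": 0.1,"wx": 0,"wy": 0,"wz": 0},{"x": 0,"y": -0.04,"z": 0.13,"wx": 0,"wy": 0,"wz": 0},{"x": 0,"y": 0,"z": 0.13,"wx": 0,"wy": 0,"wz": 0},{"x": 0,"y": 0,"z": 0.12,"wx": 0,"wy": 0,"wz": 0},{"x": 0,"y": 0,"z": 0.09,"wx": 0,"wy": 0,"wz": 0},{"x": 0,"y": 0,"z": 0.05,"wx": 0,"wy": 0,"wz": 0},{"x": 0,"y": 0,"z": 0.03,"wx": 0,"wy": 0,"wz": 0},{"x": 0,"y": 0,"z": 0.02,"wx": 0,"wy": 0,"wz": 0},{"x": 0,"y": 0,"z": 0.01,"wx": 0,"wy": 0,"wz": 0},{"x": 0,"y": 0,"z": 0,"wx": 0,"wy": 0,"wz": 0},{"x": 0,"y": 0,"z": 0,"wx": 0,"wy": 0,"wz": 0}]}}

```text
t: 13.55
tool_pos: [0.4741, 0.358, 0.0273]
orientation: [[-0.207, 0.978, 0.002], [0.978, 0.207, 0.001], [0.0, 0.002, -1.0]]
force: [-0.2, -0.6, -1.3]
width: 0.286
grasp_force: 25.0
```

Request:
{"fn": "arm_command", "kwargs": {"commands": [{"x": 0,"y": 0,"z": 0.012,"wx": 0,"wy": 0,"wz": 0},{"x": 0,"y": 0,"z": 0.012,"wx": 0,"wy": 0,"wz": 0},{"x": 0,"y": 0,"z": 0,"wx": 0,"wy": 0,"wz": 0},{"x": 0,"y": 0,"z": 0,"wx": 0,"wy": 0,"wz": 0}]}}

```text
t: 13.88
tool_pos: [0.4736, 0.3579, 0.0217]
orientation: [[-0.208, 0.978, 0.001], [0.978, 0.208, 0.0], [0.0, 0.001, -1.0]]
force: [1.6, 0.7, -0.5]
width: 0.289
grasp_force: 25.0
```

Request:
{"fn": "arm_command", "kwargs": {"commands": [{"x": 0,"y": 0,"z": 0,"wx": 0,"wy": 0,"wz": 0},{"x": 0,"y": 0,"z": 0,"wx": 0,"wy": 0,"wz": 0},{"x": 0,"y": 0,"z": 0,"wx": 0,"wy": 0,"wz": 0},{"x": 0,"y": 0,"z": 0,"wx": 0,"wy": 0,"wz": 0},{"x": 0,"y": 0,"z": 0,"wx": 0,"wy": 0,"wz": 0},{"x": 0,"y": 0,"z": 0,"wx": 0,"wy": 0,"wz": 0},{"x": 0,"y": 0,"z": -0.1,"wx": 0,"wy": 0,"wz": 0},{"x": 0,"y": 0,"z": -0.2,"wx": 0,"wy": 0,"wz": 0},{"x": 0,"y": 0,"z": -0.2,"wx": 0,"wy": 0,"wz": 0},{"x": 0,"y": 0,"z": -0.2,"wx": 0,"wy": 0,"wz": 0},{"x": 0,"y": 0,"z": -0.2,"wx": 0,"wy": 0,"wz": 0},{"x": 0,"y": 0,"z": 0,"wx": 0,"wy": 0,"wz": 0}], "claw": 0}}

```text
t: 14.88
tool_pos: [0.4777, 0.3601, 0.2118]
orientation: [[-0.208, 0.978, 0.015], [0.978, 0.208, 0.007], [0.004, 0.016, -1.0]]
force: [0.8, 0.5, 0.9]
width: 0.998
grasp_force: 0.0
```

Run:
```python
from h import *
s=ctrl.read_state(); print(s["t"],s["joint_positions"].round(4),s["tool_pos"],s["orientation"].round(3))
W=cam("wrist",s); a=snapshot("wrist"); b=snapshot("side"); c=snapshot("scene")
im=np.vstack([np.hstack([cv2.resize(a,(400,300)),cv2.resize(c[80:230,180:380],(400,300))]),np.hstack([cv2.resize(b[130:280,200:400],(400,300)),cv2.resize(b[240:384,200:392],(400,300))])])
cv2.imwrite("pics/f.png",cv2.cvtColor(im,cv2.COLOR_RGB2BGR))
Ks=dict(scene=cam("scene"),side=cam("side"),wrist=W)
for n,z in(("block_foot",.047),("block_top",.047),("block",.035),("easel_seat",.071),("easel_rest",.145),("easel",0),("paperweight_mid",.034)):
  for c in Ks: print(n,c,[(np.round(r["uv"],1).tolist(),round(r["score"],2),atz(Ks[c],r["uv"],z).round(4).tolist()) for r in spotter.mark_of(c,n)[:3]])
for c in("scene","side"):
 for r in spotter.outline_of(c,"block")[:4]: print(c,r["score"],r["bbox"])
```

```text
14.8833 [4.5650e-01 8.9700e-02 1.6778e+00 1.0000e-04 1.3576e+00 2.4720e-01] [0.47771112 0.36007466 0.21175076] [[-0.208  0.978  0.015]
 [ 0.978  0.208  0.007]
 [ 0.004  0.016 -1.   ]]
block_foot scene [([349.3, 233.6], 0.88, [0.3959, 0.2142, 0.047]), ([244.8, 212.2], 0.56, [0.6124, -0.0033, 0.047])]
block_foot side [([340.6, 282.5], 0.92, [0.3727, 0.231, 0.047]), ([241.9, 213.8], 0.69, [0.6256, 0.0033, 0.047]), ([235.2, 275.5], 0.41, [0.5953, 0.2455, 0.047])]
block_foot wrist []
block_top scene [([340.9, 211.6], 0.8, [0.3641, 0.1377, 0.047]), ([266.4, 197.7], 0.61, [0.5264, -0.0218, 0.047]), ([217.1, 186.5], 0.52, [0.6367, -0.1419, 0.047])]
block_top side [([278.6, 214.0], 0.84, [0.5263, -0.0122, 0.047]), ([350.7, 263.1], 0.78, [0.3468, 0.1644, 0.047])]
block_top wrist []
block scene [([256.1, 210.2], 0.88, [0.5742, -0.0025, 0.035]), ([345.3, 224.7], 0.8, [0.3769, 0.1767, 0.035]), ([170.8, 197.2], 0.19, [0.7783, -0.183, 0.035])]
block side [([259.9, 216.5], 0.94, [0.5775, -0.0097, 0.035]), ([345.5, 276.5], 0.77, [0.3588, 0.1971, 0.035]), ([292.6, 172.0], 0.28, [0.505, -0.3054, 0.035]
[... 461 characters left out ...]
, -0.3515, -0.0])]
easel side [([292.5, 341.9], 0.52, [0.4631, 0.3565, 0.0])]
easel wrist [([264.6, 353.7], 0.53, [0.5705, -0.0033, 0.0])]
paperweight_mid scene [([362.4, 286.9], 0.92, [0.4694, 0.3565, 0.034]), ([303.4, 185.8], 0.66, [0.3894, -0.0175, 0.034])]
paperweight_mid side [([287.6, 327.4], 0.79, [0.4745, 0.353, 0.034]), ([327.7, 223.1], 0.66, [0.3924, -0.0091, 0.034])]
paperweight_mid wrist [([252.4, 170.5], 0.65, [0.4716, 0.3593, 0.034]), ([233.7, 260.9], 0.63, [0.472, 0.2076, 0.034]), ([169.0, 354.8], 0.61, [0.3928, -0.0023, 0.034])]
scene 0.96 [334.2, 206.7, 28.1, 29.0]
scene 0.69 [242.2, 192.8, 32.9, 30.5]
side 0.81 [246.3, 200.8, 32.7, 24.5]
side 0.73 [326.3, 255.2, 39.1, 37.9]
```

View pics/f.png

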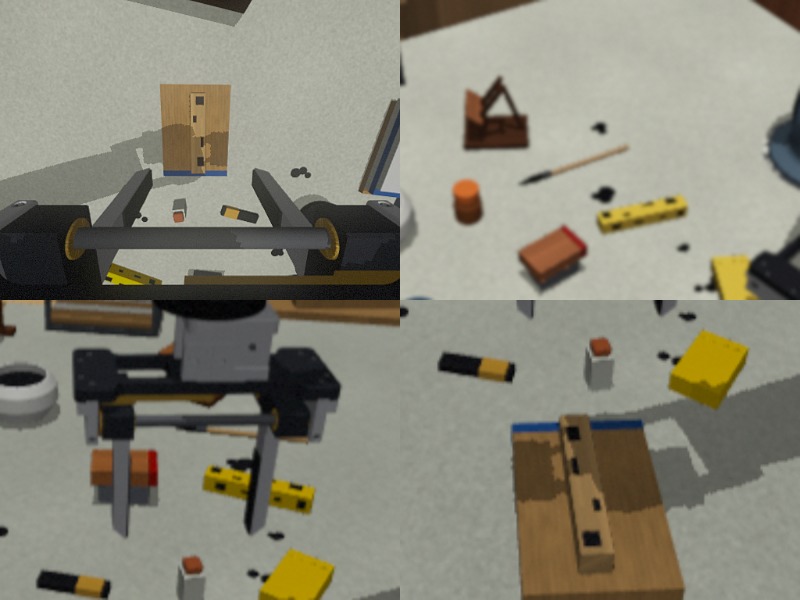

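The bar lies flat in the middle of the pad, and the block is uncovered. Next I'll look from above at both the block and the easel.

Run:
```python
from h import *
s=ctrl.read_state();print(s["tool_pos"])
go([.48,-.15,.33],down(0),18)
```

```text
[0.47325223 0.35767099 0.20141993]
rows 18 min 16 {'x': np.float64(-0.1241), 'y': np.float64(0.1033), 'z': np.float64(-0.0357), 'wx': np.float64(0.0), 'wy': np.float64(-0.0), 'wz': np.float64(0.0944)}
```

Request:
{"fn": "arm_command", "kwargs": {"commands": [{"x": -0.124,"y": 0.103,"z": -0.036,"wx": 0,"wy": 0,"wz": 0.0944},{"x": -0.124,"y": 0.103,"z": -0.036,"wx": 0,"wy": 0,"wz": 0.0944},{"x": -0.124,"y": 0.103,"z": -0.036,"wx": 0,"wy": 0,"wz": 0.0944},{"x": -0.124,"y": 0.103,"z": -0.036,"wx": 0,"wy": 0,"wz": 0.0944},{"x": -0.124,"y": 0.103,"z": -0.036,"wx": 0,"wy": 0,"wz": 0.0944},{"x": -0.124,"y": 0.103,"z": -0.036,"wx": 0,"wy": 0,"wz": 0.0944},{"x": -0.124,"y": 0.103,"z": -0.036,"wx": 0,"wy": 0,"wz": 0.0944},{"x": -0.124,"y": 0.103,"z": -0.036,"wx": 0,"wy": 0,"wz": 0.0944},{"x": -0.124,"y": 0.103,"z": -0.036,"wx": 0,"wy": 0,"wz": 0.0944},{"x": -0.124,"y": 0.103,"z": -0.036,"wx": 0,"wy": 0,"wz": 0.0944},{"x": -0.124,"y": 0.103,"z": -0.036,"wx": 0,"wy": 0,"wz": 0.0944},{"x": -0.124,"y": 0.103,"z": -0.036,"wx": 0,"wy": 0,"wz": 0.0944}]}}

```text
t: 17.18
tool_pos: [0.6012, 0.0145, 0.288]
orientation: [[0.832, 0.555, 0.0], [0.555, -0.832, -0.0], [0.0, 0.0, -1.0]]
force: [1.1, -0.2, 0.4]
width: 0.999
grasp_force: 0.0
```

Request:
{"fn": "arm_command", "kwargs": {"commands": [{"x": -0.124,"y": 0.103,"z": -0.036,"wx": 0,"wy": 0,"wz": 0.0944},{"x": -0.124,"y": 0.103,"z": -0.036,"wx": 0,"wy": 0,"wz": 0.0944},{"x": -0.124,"y": 0.103,"z": -0.036,"wx": 0,"wy": 0,"wz": 0.0944},{"x": -0.124,"y": 0.103,"z": -0.036,"wx": 0,"wy": 0,"wz": 0.0944},{"x": -0.124,"y": 0.103,"z": -0.036,"wx": 0,"wy": 0,"wz": 0.0944},{"x": -0.124,"y": 0.103,"z": -0.036,"wx": 0,"wy": 0,"wz": 0.0944},{"x": 0,"y": 0,"z": 0,"wx": 0,"wy": 0,"wz": 0},{"x": 0,"y": 0,"z": 0,"wx": 0,"wy": 0,"wz": 0},{"x": 0,"y": 0,"z": 0,"wx": 0,"wy": 0,"wz": 0}]}}

```text
t: 17.93
tool_pos: [0.5048, -0.148, 0.3308]
orientation: [[1.0, 0.001, 0.0], [0.001, -1.0, 0.0], [0.0, -0.0, -1.0]]
force: [0.1, 0.5, -0.5]
width: 1.003
grasp_force: 0.0
```

Run:
```python
from h import *
s=ctrl.read_state(); print(s["t"],s["joint_positions"].round(4),s["tool_pos"],s["orientation"].round(3))
W=cam("wrist",s); a=snapshot("wrist")
cv2.imwrite("pics/g_raw.png",cv2.cvtColor(a,cv2.COLOR_RGB2BGR)); np.savez("g.npz",K=W[0],T=W[1])
im=cv2.resize(a[0:240,100:512],(800,466),interpolation=cv2.INTER_CUBIC)
cv2.imwrite("pics/g.png",cv2.cvtColor(im,cv2.COLOR_RGB2BGR))
for n,z in(("block_foot",.047),("block_top",.047),("block",.035),("easel_seat",.071),("easel_rest",.145),("easel",0)):
  print(n,[(np.round(r["uv"],1).tolist(),round(r["score"],2),atz(W,r["uv"],z).round(4).tolist()) for r in spotter.mark_of("wrist",n)[:3]])
for r in spotter.outline_of("wrist","block")[:3]:
    c=max(cv2.findContours(r["region"].astype(np.uint8),0,2)[0],key=cv2.contourArea)
    q=cv2.boxPoints(cv2.minAreaRect(c)); print(r["score"],q.round(1).tolist(),[atz(W,u,.059).round(4).tolist() for u in q])
```

```text
17.9333 [-5.0120e-01 -1.3420e-01  1.6851e+00  4.0000e-04  1.5908e+00  1.0684e+00] [ 0.50475917 -0.14803065  0.33084302] [[ 1.     0.001  0.   ]
 [ 0.001 -1.     0.   ]
 [ 0.    -0.    -1.   ]]
block_foot [([95.7, 218.0], 0.77, [0.3853, 0.173, 0.047]), ([173.9, 96.6], 0.69, [0.6119, -0.0009, 0.047])]
block_top []
block [([183.3, 116.5], 0.85, [0.5784, -0.0113, 0.035]), ([116.5, 227.6], 0.79, [0.3594, 0.142, 0.035]), ([283.2, 200.4], 0.43, [0.4182, -0.1968, 0.035])]
easel_seat [([180.0, 117.5], 0.75, [0.5772, -0.0155, 0.071]), ([386.4, 149.1], 0.65, [0.5244, -0.3702, 0.071])]
easel_rest [([392.8, 184.4], 0.8, [0.4807, -0.3514, 0.145])]
easel [([363.1, 160.2], 0.97, [0.4927, -0.3602, 0.0]), ([389.5, 183.4], 0.25, [0.444, -0.4204, 0.0])]
0.58 [[156.3000030517578, 95.69999694824219], [190.39999389648438, 88.9000015258789], [201.1999969482422, 143.1999969482422], [167.1999969482422, 150.0]] [[0.6126, 0.0251, 0.059], [0.6234, -0.0333, 0.059], [0.5331, -0.0462, 0.059], [0.521, 0.0153, 0.059]]
0.2 [[-3.0999999046325684, 164.60000610351562], [36.599998474121094, 155.89999389648438], [39.79999923706055, 170.89999389648438], [0.10000000149011612, 179.5]] [[0.4943, 0.327, 0.059], [0.5101, 0.2512, 0.059], [0.4826, 0.2516, 0.059], [0.4663, 0.3286, 0.059]]
```

View pics/g.png

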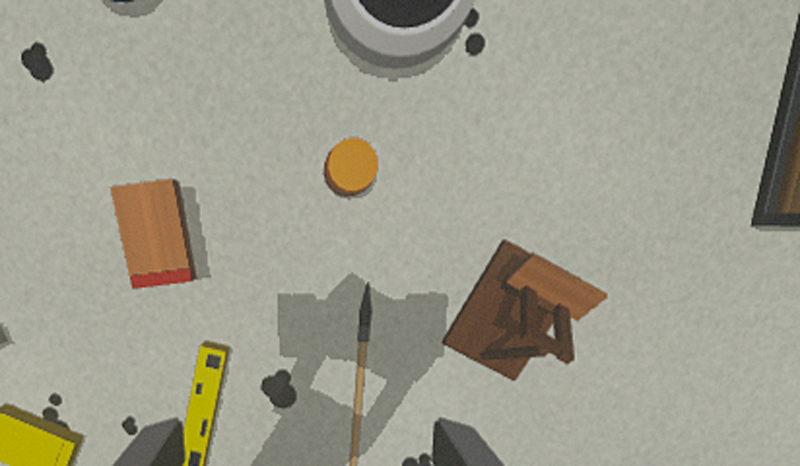

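In the crop, the block's back corners are at (111,187), (173,180), (192,281) and (133,288). The easel base corners are at (506,241), (444,343) and (515,379), and the ledge's outer corners are near (522,253) and (607,295). I'll fit both poses to these.

```bash
cat > fit.py <<'E'
from h import *
from scipy.optimize import least_squares
g=np.load("g.npz"); W=(g["K"],g["T"]); S,D=cam("scene"),cam("side")
c=lambda u,v:(100+u*.515,v*.515)
def fit(obs,x0,z0):
    def f(p):
        cs,sn=np.cos(p[2]),np.sin(p[2])
        return np.concatenate([w*(proj(k,[p[0]+cs*m[0]-sn*m[1],p[1]+sn*m[0]+cs*m[1],z0+m[2]])-uv) for k,m,uv,w in obs])
    r=least_squares(f,x0,loss="soft_l1"); return r.x,f(r.x).reshape(-1,2).round(1)
m=lambda *a:np.array(a)/1000
bo=[(W,m(45,28,24),c(111,187),1),(W,m(45,-28,24),c(173,180),1),(W,m(-45,-28,24),c(192,281),1),(W,m(-45,28,24),c(133,288),1),
 (S,m(45,0,12),(244.8,212.2),.3),(S,m(-45,0,12),(266.4,197.7),.3),(S,m(0,0,0),(256.1,210.2),.3),(D,m(0,0,0),(259.9,216.5),.3),(D,m(-45,0,12),(278.6,214),.3)]
eo=[(W,m(55,45,12),c(506,241),1),(W,m(-65,45,12),c(444,343),1),(W,m(-65,-45,12),c(515,379),1),(W,m(45,-40,78),c(607,295),1),(W,m(45,40,78),c(522,253),.5),
 (W,m(31.8,0,68.9),(386.4,149.1),.4),(W,m(-19.9,0,142.6),(392.8,184.4),.4),
 (S,m(31.8,0,68.9),(215.2,131.2),.4),(S,m(-19.9,0,142.6),(230.6,113.6),.4),(D,m(31.8,0,68.9),(288.6,156.6),.4),(D,m(-19.9,0,142.6),(301.9,134.3),.2)]
if __name__=="__main__":
  for o,x0,z in((bo,[.574,-.006,.1],.035),(eo,[.495,-.355,-.54],0)):
    x,r=fit(o,x0,z); print(x.round(4)); print(r.tolist())
    x,r=fit(o[:4],x0,z); print("corners only",x.round(4),r.tolist())
E
python3 fit.py
```

```text
[ 0.5708 -0.009   0.123 ]
[[-0.3, -0.3], [0.3, -0.9], [0.3, 0.4], [-0.2, 0.7], [-0.3, 0.1], [0.4, 0.4], [-0.0, -0.5], [0.7, 0.1], [0.0, -0.1]]
corners only [ 0.5708 -0.009   0.1222] [[-0.3, -0.2], [0.3, -0.9], [0.3, 0.5], [-0.3, 0.7]]
[ 0.4981 -0.3575 -0.4631]
[[-0.4, -1.7], [-0.7, 0.5], [0.4, 1.0], [0.5, 0.0], [2.6, 0.2], [0.2, -0.5], [-1.1, -0.1], [0.5, 0.5], [-0.3, 0.5], [-0.1, -0.7], [0.1, 0.8]]
corners only [ 0.4983 -0.3576 -0.4675] [[-0.2, -1.8], [-0.7, 0.3], [0.2, 1.0], [0.6, 0.1]]
```

```bash
cat >> h.py <<'E'
def tilt(az,b): # tool z at azimuth az, b below horizontal, tool y horizontal
    c,s=np.cos(az),np.sin(az); h=np.array([c,s,0]); k=np.array([0,0,1.])
    z=np.cos(b)*h-np.sin(b)*k; x=np.sin(b)*h+np.cos(b)*k; return np.c_[x,np.cross(z,x),z]
E
python3 - <<'E'
from h import *
R=tilt(.123,np.radians(25)); G=np.array([.5559,-.0108,.047]); T=G+.0188*R[:,2]
print(T, np.linalg.det(R)); P=T-.13*R[:,2]; print(P); print(R.round(3))
go(P,R,14)
s=ctrl.read_state()
E
```

```text
[ 0.57280986 -0.00870953  0.03905478] 1.0
[ 0.45587997 -0.02316488  0.09399515]
[[ 0.419  0.123  0.899]
 [ 0.052 -0.992  0.111]
 [ 0.906  0.    -0.423]]
rows 14 min 10 {'x': np.float64(-0.0613), 'y': np.float64(-0.0435), 'z': np.float64(0.0674), 'wx': np.float64(0.0047), 'wy': np.float64(0.0773), 'wz': np.float64(-0.0074)}
```

Request:
{"fn": "arm_command", "kwargs": {"commands": [{"x": -0.0613,"y": -0.0435,"z": 0.0674,"wx": 0.0047,"wy": 0.0773,"wz": -0.0074},{"x": -0.0613,"y": -0.0435,"z": 0.0674,"wx": 0.0047,"wy": 0.0773,"wz": -0.0074},{"x": -0.0613,"y": -0.0435,"z": 0.0674,"wx": 0.0047,"wy": 0.0773,"wz": -0.0074},{"x": -0.0613,"y": -0.0435,"z": 0.0674,"wx": 0.0047,"wy": 0.0773,"wz": -0.0074},{"x": -0.0613,"y": -0.0435,"z": 0.0674,"wx": 0.0047,"wy": 0.0773,"wz": -0.0074},{"x": -0.0613,"y": -0.0435,"z": 0.0674,"wx": 0.0047,"wy": 0.0773,"wz": -0.0074},{"x": -0.0613,"y": -0.0435,"z": 0.0674,"wx": 0.0047,"wy": 0.0773,"wz": -0.0074}]}}

```text
t: 18.92
tool_pos: [0.4433, -0.087, 0.2206]
orientation: [[0.84, 0.062, 0.539], [0.044, -0.998, 0.047], [0.541, -0.016, -0.841]]
force: [0.4, -0.1, -0.3]
width: 1.0
grasp_force: 0.0
```

Tracking. Doing the second half.

Request:
{"fn": "arm_command", "kwargs": {"commands": [{"x": -0.0613,"y": -0.0435,"z": 0.0674,"wx": 0.0047,"wy": 0.0773,"wz": -0.0074},{"x": -0.0613,"y": -0.0435,"z": 0.0674,"wx": 0.0047,"wy": 0.0773,"wz": -0.0074},{"x": -0.0613,"y": -0.0435,"z": 0.0674,"wx": 0.0047,"wy": 0.0773,"wz": -0.0074},{"x": -0.0613,"y": -0.0435,"z": 0.0674,"wx": 0.0047,"wy": 0.0773,"wz": -0.0074},{"x": -0.0613,"y": -0.0435,"z": 0.0674,"wx": 0.0047,"wy": 0.0773,"wz": -0.0074},{"x": -0.0613,"y": -0.0435,"z": 0.0674,"wx": 0.0047,"wy": 0.0773,"wz": -0.0074},{"x": -0.0613,"y": -0.0435,"z": 0.0674,"wx": 0.0047,"wy": 0.0773,"wz": -0.0074},{"x": 0,"y": 0,"z": 0,"wx": 0,"wy": 0,"wz": 0},{"x": 0,"y": 0,"z": 0,"wx": 0,"wy": 0,"wz": 0},{"x": 0,"y": 0,"z": 0,"wx": 0,"wy": 0,"wz": 0}]}}

```text
t: 19.75
tool_pos: [0.5408, -0.0636, 0.1393]
orientation: [[0.508, 0.154, 0.847], [0.054, -0.988, 0.147], [0.859, -0.029, -0.51]]
force: [-0.1, -0.3, 0.2]
width: 0.997
grasp_force: 0.0
```

Run:
```python
from h import *
s=ctrl.read_state(); print(s["joint_positions"].round(4),s["tool_pos"],s["orientation"].round(3))
R=tilt(.123,np.radians(25)); T=np.array([.5728,-.0087,.0391])
go(T,R)
```

```text
[-0.745  -0.3824  2.5365  1.3716  0.7698 -0.2798] [ 0.54079682 -0.06363176  0.13930661] [[ 0.508  0.154  0.847]
 [ 0.054 -0.988  0.147]
 [ 0.859 -0.029 -0.51 ]]
rows 3 min 3 {'x': np.float64(-0.1181), 'y': np.float64(-0.081), 'z': np.float64(0.1366), 'wx': np.float64(-0.0131), 'wy': np.float64(0.0319), 'wz': np.float64(-0.0034)}
```

Joint 3 hit its limit (2.54). I'll fit a quick kinematic model from the logged poses to choose a reachable tilt.

```bash
cat > kin.py <<'E'
from h import *
from scipy.optimize import least_squares
from scipy.spatial.transform import Rotation as Ro
Y=lambda a:Ro.from_euler("y",a).as_matrix(); Z=lambda a:Ro.from_euler("z",a).as_matrix()
X=lambda a:Ro.from_euler("x",a).as_matrix()
def fk(q,k):
    a,lat,h,L1,e,L2,lat2,f,d=k
    A=Z(q[0]); B=A@Y(q[1]); C=B@Y(q[2]); Dm=C@Z(SG*q[3]); E=Dm@Y(q[4])
    p=A@[a,lat,h]+B@[0,0,L1]+C@[e,0,L2]+Dm@[0,lat2,0]+E@[f,0,d]
    return p,E@Z(SG6*q[5]+C6)
SG=1;SG6=1;C6=-np.pi/2
data=[([-1.45012,.245784,1.559007,0,1.338695,-.174092],[.18875,-.62132,.18057]),([-.2042,-.0929,1.5957,0,1.6387,1.3677],[.54577,.00428,.36047]),
([-.2160,.0366,1.7908,0,1.3148,1.3336],[.55997,-.00759,.18084]),([-.5012,-.1342,1.6851,.0004,1.5908,1.0684],[.50476,-.14803,.33084]),
([-.745,-.3824,2.5365,1.3716,.7698,-.2798],[.54080,-.06363,.13931])]
def fit():
    f=lambda k:np.r_[np.concatenate([(fk(q,k)[0]-p)*1000 for q,p in data]),np.array(k)[[0,4,7]]*1]
    r=least_squares(f,[0,.11,.2,.4,0,.4,0,0,.25]); return r.x,r.fun
LIM=np.array([[-3.13,3.13],[-1.02,2.26],[.13,2.54],[-.95,4.09],[.21,2.88],[-2.74,2.74]])
def ik(p,R,k,n=30):
    out=[]; rng=np.random.default_rng(0)
    for i in range(n):
        q0=np.array([np.arctan2(p[1],p[0])-.2,.2,1.6,0,1.3,.5])+rng.normal(0,.7,6)
        q0=np.clip(q0,LIM[:,0]+.01,LIM[:,1]-.01)
        g=lambda q:np.r_[(fk(q,k)[0]-p)*10,Ro.from_matrix(R.T@fk(q,k)[1]).as_rotvec()*3]
        r=least_squares(g,q0,bounds=(LIM[:,0],LIM[:,1]))
        if r.cost<1e-6: out.append(np.r_[np.min(np.minimum(r.x-LIM[:,0],LIM[:,1]-r.x)),r.x])
    return max(out,key=lambda o:o[0]).round(2) if out else None
E
python3 - <<'E'
from kin import *; import kin
k,e=fit(); print(k.round(4),e.round(1))
s=ctrl.read_state()
for a in(1,-1):
  for b in(1,-1):
    kin.SG,kin.SG6=a,b
    k,e=fit(); print(a,b,np.abs(e).max().round(2),k.round(3))
    for q,R in((data[0][0],down(.295)),(data[1][0],down(.004)),(s["joint_positions"],s["orientation"])):
      E=fk(q,k)[1]; print("  ",(E.T@R).round(2).tolist())
E
```

```text
[0.0379 0.1061 0.2423 0.4194 0.0667 0.5695 0.007  0.0384 0.2716] [ 0.6  0.1  0.  -0.6 -1.6 -0.1  0.1  0.5 -0.1  0.5  0.4  0.1 -0.   0.
  0.   0.   0.1  0. ]
1 1 1.62 [0.038 0.106 0.242 0.419 0.067 0.569 0.007 0.038 0.272]
   [[-1.0, -0.0, 0.0], [0.0, -1.0, -0.0], [0.0, -0.0, 1.0]]
   [[-1.0, -0.01, 0.0], [0.01, -1.0, 0.0], [0.0, 0.0, 1.0]]
   [[-1.0, -0.0, -0.0], [0.0, -1.0, 0.0], [-0.0, 0.0, 1.0]]
1 -1 1.62 [0.038 0.106 0.242 0.419 0.067 0.569 0.007 0.038 0.272]
   [[-0.94, -0.34, -0.0], [0.34, -0.94, -0.0], [0.0, -0.0, 1.0]]
   [[0.92, 0.4, -0.0], [-0.4, 0.92, 0.0], [0.0, 0.0, 1.0]]
   [[-0.85, -0.53, 0.0], [0.53, -0.85, 0.0], [-0.0, 0.0, 1.0]]
-1 1 9.44 [ 1.439  0.587 -1.273  0.347 -0.003  0.578 -0.473  1.454 -1.246]
   [[-1.0, -0.0, 0.0], [0.0, -1.0, -0.0], [0.0, -0.0, 1.0]]
   [[-1.0, -0.01, 0.0], [0.01, -1.0, 0.0], [0.0, 0.0, 1.0]]
   [[0.85, 0.53, 0.01], [-0.03, 0.06, -1.0], [-0.52, 0.85, 0.07]]
-1 -1 9.44 [ 1.439  0.587 -1.273  0.347 -0.003  0.578 -0.473  1.454 -1.246]
   [[-0.94, -0.34, -0.0], [0.34, -0.94, -0.0], [0.0, -0.0, 1.0]]
   [[0.92, 0.4, -0.0], [-0.4, 0.92, 0.0], [0.0, 0.0, 1.0]]
   [[0.7, 0.48, -0.52], [-0.48, -0.23, -0.85], [-0.52, 0.85, 0.07]]
```

```bash
sed -i 's/C6=-np.pi\/2/C6=np.pi\/2/' kin.py; timeout 400 python3 - <<'E'
from kin import *
k,e=fit()
eo=np.array([.498,-.3575,0]); ya=-.465; Ez=Z(ya)
for b in (15,25,35,45,55,65):
  B=np.radians(b); R=tilt(.123,B); row=[]
  G=np.array([.5559,-.0108,.047]); T=G+.0188*R[:,2]
  for back,up in((0,0),(.06,0),(0,.08)): 
    o=ik(T-back*R[:,2]+[0,0,up],R,k,14); row.append(None if o is None else o.tolist())
  R2=tilt(ya,np.radians(55-b))
  g=eo+Ez@(np.array([31.8,0,68.9])/1000+.060*np.array([-.574,0,.819])); T2=g+.0188*R2[:,2]
  for off in(0,.08):
    o=ik(T2+Ez@(np.array([-.574,0,.819])*off),R2,k,14); row.append(None if o is None else o.tolist())
  print(b,*row,sep="\n   ")
E
```

```text
15
   [0.05, -0.49, 0.34, 2.49, 2.45, 1.06, -1.37]
   None
   None
   [0.23, -1.04, -0.12, 2.31, 1.22, 0.46, -0.0]
   [0.18, -1.09, -0.4, 2.36, 0.9, 0.61, 0.34]
25
   [0.02, -0.5, 0.15, 2.52, 2.3, 0.78, -1.19]
   None
   None
   [0.14, -1.06, -0.07, 2.4, 1.83, 0.53, -0.63]
   [0.07, -1.15, -0.41, 2.47, 1.35, 0.6, -0.12]
35
   [0.03, -0.49, -0.0, 2.51, 1.96, 0.54, -0.83]
   None
   [0.05, -0.51, -0.31, 2.49, 1.38, 0.52, -0.19]
   [0.11, -1.06, 0.05, 2.43, 2.23, 0.73, -1.03]
   None
45
   [0.11, -0.47, -0.09, 2.43, 1.32, 0.42, -0.17]
   [0.04, -0.53, -0.35, 2.5, 0.99, 0.54, 0.16]
   [0.16, -0.45, -0.3, 2.38, 0.85, 0.54, 0.36]
   [0.12, -1.05, 0.21, 2.42, 2.43, 0.98, -1.24]
   None
55
   [0.24, -0.4, -0.07, 2.3, 0.69, 0.47, 0.5]
   [0.18, -0.43, -0.29, 2.36, 0.56, 0.61, 0.63]
   [0.29, -0.38, -0.24, 2.25, 0.48, 0.64, 0.75]
   [0.17, -1.03, 0.38, 2.37, 2.54, 1.25, -1.35]
   [0.0, -1.13, 0.04, 2.54, 2.39, 1.13, -1.2]
65
   [0.36, -0.33, -0.01, 2.18, 0.33, 0.6, 0.88]
   [0.33, -0.35, -0.18, 2.21, 0.29, 0.74, 0.92]
   [0.4, -0.32, -0.15, 2.14, 0.26, 0.78, 0.97]
   [0.24, -1.01, 0.55, 2.3, 2.6, 1.49, -1.42]
   [0.07, -1.1, 0.25, 2.47, 2.51, 1.41, -1.32]
```

```bash
timeout 500 python3 - <<'E'
from kin import *
k,e=fit()
eo=np.array([.498,-.3575,0]); ya=-.465; Ez=Z(ya)
for b in (40,45,50):
  B=np.radians(b); R=tilt(.123,B); row=[]
  G=np.array([.5559,-.0108,.047]); T=G+.0188*R[:,2]
  for up in(0,.12): 
    o=ik(T+[0,0,up],R,k,14); row.append(None if o is None else o.tolist())
  R2=tilt(ya,np.radians(55-b))
  g=eo+Ez@(np.array([31.8,0,68.9])/1000+.060*np.array([-.574,0,.819])); T2=g+.0188*R2[:,2]
  for d in([0,0,0],[0,0,.04],[0,0,.08],[.06,0,.08],[.1,0,.12],[-.06,0,0]):
    o=ik(T2+Ez@d,R2,k,14); row.append([d,None if o is None else o.tolist()])
  print(b,*row,sep="\n   ")
E
```

```text
40
   [0.06, -0.49, -0.06, 2.48, 1.67, 0.46, -0.54]
   [0.14, -0.48, -0.41, 2.4, 0.92, 0.57, 0.32]
   [[0, 0, 0], [0.11, -1.05, 0.12, 2.43, 2.35, 0.85, -1.15]]
   [[0, 0, 0.04], [0.09, -1.07, -0.03, 2.45, 2.24, 0.77, -1.01]]
   [[0, 0, 0.08], [0.08, -1.08, -0.17, 2.46, 2.1, 0.7, -0.83]]
   [[0.06, 0, 0.08], [0.22, -0.99, -0.01, 2.32, 2.22, 0.65, -0.92]]
   [[0.1, 0, 0.12], [0.33, -0.95, -0.01, 2.21, 2.15, 0.57, -0.79]]
   [[-0.06, 0, 0], None]
45
   [0.11, -0.47, -0.09, 2.43, 1.32, 0.42, -0.17]
   [0.2, -0.44, -0.38, 2.34, 0.72, 0.61, 0.52]
   [[0, 0, 0], [0.12, -1.05, 0.21, 2.42, 2.43, 0.98, -1.24]]
   [[0, 0, 0.04], [0.09, -1.06, 0.05, 2.45, 2.36, 0.89, -1.13]]
   [[0, 0, 0.08], [0.08, -1.07, -0.1, 2.46, 2.25, 0.81, -0.99]]
   [[0.06, 0, 0.08], [0.22, -0.98, 0.05, 2.32, 2.36, 0.77, -1.05]]
   [[0.1, 0, 0.12], [0.31, -0.94, 0.04, 2.23, 2.32, 0.67, -0.96]]
   [[-0.06, 0, 0], None]
50
   [0.18, -0.44, -0.09, 2.36, 0.97, 0.43, 0.19]
   [0.26, -0.41, -0.35, 2.28, 0.56, 0.66, 0.69]
   [[0, 0, 0], [0.14, -1.04, 0.29, 2.4, 2.49, 1.12, -1.31]]
   [[0, 0, 0.04], [0.11, -1.05, 0.14, 2.43, 2.44, 1.02, -1.22]]
   [[0, 0, 0.08], [0.08, -1.06, -0.01, 2.46, 2.37, 0.93, -1.1]]
   [[0.06, 0, 0.08], [0.23, -0.97, 0.12, 2.31, 2.47, 0.89, -1.15]]
   [[0.1, 0, 0.12], [0.31, -0.93, 0.09, 2.23, 2.45, 0.78, -1.08]]
   [[-0.06, 0, 0], [0.01, -1.15, 0.21, 2.53, 2.39, 1.18, -1.3]]
```

Choosing a tilt of 45°, with vertical approach and retreat. Moving above the grasp.

Run:
```python
from h import *
R=tilt(.123,np.radians(45)); G=np.array([.5559,-.0108,.047]); T=G+.0188*R[:,2]; print(T)
go(T+[0,0,.10],R,6)
```

```text
[ 0.56909317 -0.00916901  0.03370639]
rows 6 min 3 {'x': np.float64(0.014), 'y': np.float64(-0.0417), 'z': np.float64(0.0267), 'wx': np.float64(-0.0067), 'wy': np.float64(-0.0396), 'wz': np.float64(-0.0005)}
```

Request:
{"fn": "arm_command", "kwargs": {"commands": [{"x": 0.014,"y": -0.0417,"z": 0.0267,"wx": -0.0067,"wy": -0.0396,"wz": -0.0005},{"x": 0.014,"y": -0.0417,"z": 0.0267,"wx": -0.0067,"wy": -0.0396,"wz": -0.0005},{"x": 0.014,"y": -0.0417,"z": 0.0267,"wx": -0.0067,"wy": -0.0396,"wz": -0.0005},{"x": 0.014,"y": -0.0417,"z": 0.0267,"wx": -0.0067,"wy": -0.0396,"wz": -0.0005},{"x": 0.014,"y": -0.0417,"z": 0.0267,"wx": -0.0067,"wy": -0.0396,"wz": -0.0005},{"x": 0.014,"y": -0.0417,"z": 0.0267,"wx": -0.0067,"wy": -0.0396,"wz": -0.0005},{"x": 0,"y": 0,"z": 0,"wx": 0,"wy": 0,"wz": 0},{"x": 0,"y": 0,"z": 0,"wx": 0,"wy": 0,"wz": 0}]}}

```text
t: 20.42
tool_pos: [0.5699, -0.0086, 0.1365]
orientation: [[0.698, 0.124, 0.705], [0.089, -0.992, 0.087], [0.71, 0.002, -0.704]]
force: [-0.0, 0.1, -0.9]
width: 1.001
grasp_force: 0.0
```

Run:
```python
from h import *
s=ctrl.read_state(); print(s["joint_positions"].round(3),s["tool_pos"].round(4))
R=tilt(.123,np.radians(45)); T=np.array([.5691,-.0092,.0337])
go(T+[0,0,.10],R,1)
go(T,R,8)
```

```text
[-0.419 -0.328  2.377  0.816  0.527  0.424] [ 0.5699 -0.0086  0.1365]
rows 1 min 1 {'x': np.float64(-0.0127), 'y': np.float64(0.0024), 'z': np.float64(0.0068), 'wx': np.float64(0.0), 'wy': np.float64(-0.0046), 'wz': np.float64(0.0021)}
rows 8 min 3 {'x': np.float64(-0.0459), 'y': np.float64(0.0003), 'z': np.float64(0.0449), 'wx': np.float64(0.0), 'wy': np.float64(-0.0006), 'wz': np.float64(0.0003)}
```

Request:
{"fn": "arm_command", "kwargs": {"commands": [{"x": -0.0459,"y": 0,"z": 0.045,"wx": 0,"wy": -0.0006,"wz": 0.0003},{"x": -0.0459,"y": 0,"z": 0.045,"wx": 0,"wy": -0.0006,"wz": 0.0003},{"x": -0.0459,"y": 0,"z": 0.045,"wx": 0,"wy": -0.0006,"wz": 0.0003},{"x": -0.0459,"y": 0,"z": 0.045,"wx": 0,"wy": -0.0006,"wz": 0.0003},{"x": -0.0459,"y": 0,"z": 0.045,"wx": 0,"wy": -0.0006,"wz": 0.0003},{"x": -0.0459,"y": 0,"z": 0.045,"wx": 0,"wy": -0.0006,"wz": 0.0003},{"x": -0.0459,"y": 0,"z": 0.045,"wx": 0,"wy": -0.0006,"wz": 0.0003},{"x": -0.0459,"y": 0.002,"z": 0.045,"wx": 0,"wy": -0.0006,"wz": 0.0003},{"x": 0,"y": 0,"z": 0,"wx": 0,"wy": 0,"wz": 0},{"x": 0,"y": 0,"z": 0,"wx": 0,"wy": 0,"wz": 0}]}}

```text
t: 21.25
tool_pos: [0.5671, -0.0099, 0.0307]
orientation: [[0.706, 0.119, 0.698], [0.082, -0.993, 0.086], [0.704, -0.003, -0.711]]
force: [0.0, 0.1, -0.7]
width: 0.999
grasp_force: 0.0
```

Request:
{"fn": "arm_command", "kwargs": {"commands": [{"x": 0,"y": 0,"z": 0,"wx": 0,"wy": 0,"wz": 0}]}}

```text
t: 21.33
tool_pos: [0.5681, -0.01, 0.0319]
orientation: [[0.704, 0.12, 0.7], [0.083, -0.993, 0.086], [0.705, -0.002, -0.709]]
force: [0.7, 0.9, -0.3]
width: 1.003
grasp_force: 0.0
```

Good pose. Closing now.

Request:
{"fn": "arm_command", "kwargs": {"commands": [{"x": 0,"y": 0,"z": 0,"wx": 0,"wy": 0,"wz": 0},{"x": 0,"y": 0,"z": 0,"wx": 0,"wy": 0,"wz": 0},{"x": 0,"y": 0,"z": 0,"wx": 0,"wy": 0,"wz": 0},{"x": 0,"y": 0,"z": 0,"wx": 0,"wy": 0,"wz": 0},{"x": 0,"y": 0,"z": 0,"wx": 0,"wy": 0,"wz": 0},{"x": 0,"y": 0,"z": 0,"wx": 0,"wy": 0,"wz": 0},{"x": 0,"y": 0,"z": 0,"wx": 0,"wy": 0,"wz": 0},{"x": 0,"y": 0,"z": 0,"wx": 0,"wy": 0,"wz": 0},{"x": 0,"y": 0,"z": 0,"wx": 0,"wy": 0,"wz": 0}], "claw": 255, "newtons": 20}}

```text
t: 22.08
tool_pos: [0.5678, -0.0091, 0.0308]
orientation: [[0.705, 0.121, 0.698], [0.084, -0.993, 0.087], [0.704, -0.003, -0.71]]
force: [-1.7, 0.7, 2.1]
width: 0.596
grasp_force: 19.9
```

Run:
```python
from h import *
s=ctrl.read_state(); print(s["t"],s["joint_positions"].round(3),s["tool_pos"].round(4),s["width"],s["grasp_force"])
# block frame in tool frame (block fitted on plinth)
Rb=np.array([[np.cos(.123),-np.sin(.123),0],[np.sin(.123),np.cos(.123),0],[0,0,1]]); B=np.eye(4);B[:3,:3]=Rb;B[:3,3]=[.5708,-.009,.035]
T=np.eye(4);T[:3,:3]=s["orientation"];T[:3,3]=s["tool_pos"]
M=np.linalg.inv(T)@B; np.save("M.npy",M); print(M.round(4))
```

```text
22.0833 [-0.42  -0.047  2.395  1.345  0.384 -0.159] [ 0.5678 -0.0091  0.0308] 0.5957561518510187 19.939245656132698
[[ 7.103e-01 -3.300e-03  7.039e-01  5.000e-03]
 [-1.600e-03 -1.000e+00 -3.000e-03  3.000e-04]
 [ 7.039e-01  1.000e-03 -7.103e-01 -9.000e-04]
 [ 0.000e+00  0.000e+00  0.000e+00  1.000e+00]]
```

```bash
cat > plan.py <<'E'
from kin import *
k,_=fit(); M=np.load("M.npy")
eo=np.array([.498,-.3575,0]); ya=-.465; Ez=Z(ya)
Rblk=Ez@np.array([[.574,0,-.819],[0,-1,0],[-.819,0,-.574]])  .copy()
u,_,v=np.linalg.svd(Rblk); Rblk=u@v
def final(d): # tool pose with block seated, shifted by d (easel axes)
    foot=eo+Ez@(np.array([31.8,0,68.9])/1000+np.array(d)); o=foot-Rblk@np.array([.045,0,.012])
    B=np.eye(4);B[:3,:3]=Rblk;B[:3,3]=o; return B@np.linalg.inv(M)
def pose(p,R): A=np.eye(4);A[:3,:3]=R;A[:3,3]=p; return A
def seg(A,B,n,q):
    L=np.real(logm(np.linalg.inv(A)@B)); worst=np.zeros(6); mar=9
    for i in range(1,n+1):
        Ti=A@expm(L*i/n); g=lambda x:np.r_[(fk(x,k)[0]-Ti[:3,3])*10,Ro.from_matrix(Ti[:3,:3].T@fk(x,k)[1]).as_rotvec()*3]
        r=least_squares(g,np.clip(q,LIM[:,0]+1e-4,LIM[:,1]-1e-4),bounds=(LIM[:,0],LIM[:,1])); worst=np.maximum(worst,abs(r.x-q)); q=r.x; mar=min(mar,np.min(np.minimum(q-LIM[:,0],LIM[:,1]-q)))
        if r.cost>1e-6: print("  unreachable row",i,r.cost)
    v=L[:3,3]/.2/n; w=np.array([L[2,1],L[0,2],L[1,0]])/np.radians(60)/n
    print(n,dict(zip("x y z wx wy wz".split(),np.r_[v,w].round(4).tolist())),"step",(worst/np.array([.15,.15,.183,.183,.183,.183])).round(2),"mar",round(mar,2),"q",q.round(2)); return q
E
python3 - <<'E'
from plan import *
s=ctrl.read_state(); A=pose(s["tool_pos"],s["orientation"]); q=s["joint_positions"]
print(np.linalg.det(Rblk)); F=final([0,0,0]); print(F.round(3))
U=A.copy();U[2,3]+=.15
q=seg(A,U,8,q)
Mid=pose([.55,-.16,.24],tilt(-.17,np.radians(30))@Z(np.pi/2))
q=seg(U,Mid,16,q)
P=final([.06,0,.09]); q=seg(Mid,P,16,q)
q=seg(P,final([0,0,.03]),6,q); q=seg(final([0,0,.03]),F,6,q)
E
```

```text
0.9999999999999997
[[-0.149  0.45   0.881  0.514]
 [ 0.079  0.893 -0.443 -0.366]
 [-0.986  0.003 -0.169  0.117]
 [ 0.     0.     0.     1.   ]]
8 {'x': 0.066, 'y': -0.0003, 'z': -0.0666, 'wx': -0.0, 'wy': 0.0, 'wz': 0.0} step [0.31 0.62 0.12 0.89 0.3  0.78] mar 0.12 q [-0.44 -0.43  2.31  0.65  0.67  0.62]
16 {'x': 0.0477, 'y': 0.028, 'z': -0.0176, 'wx': 0.0015, 'wy': 0.0239, 'wz': 0.1032} step [0.15 0.12 0.09 0.21 0.04 0.56] mar 0.12 q [-0.77 -0.6   2.42  1.02  0.62  1.89]
16 {'x': 0.056, 'y': -0.0534, 'z': 0.0229, 'wx': 0.03, 'wy': -0.0034, 'wz': 0.0982} step [0.17 0.29 0.06 0.5  0.06 0.16] mar 0.13 q [-0.98  0.02  2.32  2.35  0.75  2.12]
6 {'x': 0.0577, 'y': -0.0002, 'z': -0.0408, 'wx': 0.0, 'wy': -0.0, 'wz': 0.0} step [0.09 0.11 0.12 0.05 0.17 0.13] mar 0.1 q [-1.05  0.09  2.44  2.38  0.91  1.99]
6 {'x': 0.0246, 'y': -0.0001, 'z': 0.0042, 'wx': 0.0, 'wy': -0.0, 'wz': 0.0} step [0.01 0.13 0.02 0.05 0.06 0.08] mar 0.1 q [-1.05  0.2   2.42  2.43  0.98  1.91]
```

The plan is feasible throughout. Lifting the block.

Request:
{"fn": "arm_command", "kwargs": {"commands": [{"x": 0.033,"y": 0,"z": -0.033,"wx": 0,"wy": 0,"wz": 0},{"x": 0.066,"y": 0,"z": -0.0666,"wx": 0,"wy": 0,"wz": 0},{"x": 0.066,"y": 0,"z": -0.0666,"wx": 0,"wy": 0,"wz": 0},{"x": 0.066,"y": 0,"z": -0.0666,"wx": 0,"wy": 0,"wz": 0},{"x": 0.066,"y": 0,"z": -0.0666,"wx": 0,"wy": 0,"wz": 0},{"x": 0.066,"y": 0,"z": -0.0666,"wx": 0,"wy": 0,"wz": 0},{"x": 0.066,"y": 0,"z": -0.0666,"wx": 0,"wy": 0,"wz": 0},{"x": 0.066,"y": 0,"z": -0.0666,"wx": 0,"wy": 0,"wz": 0},{"x": 0.033,"y": 0,"z": -0.033,"wx": 0,"wy": 0,"wz": 0},{"x": 0,"y": 0,"z": 0,"wx": 0,"wy": 0,"wz": 0},{"x": 0,"y": 0,"z": 0,"wx": 0,"wy": 0,"wz": 0}], "newtons": 30}}

```text
t: 23.0
tool_pos: [0.5678, -0.0096, 0.1805]
orientation: [[0.705, 0.121, 0.698], [0.084, -0.993, 0.087], [0.704, -0.003, -0.71]]
force: [-0.3, 0.6, -1.5]
width: 0.597
grasp_force: 29.9
```

Run:
```python
from plan import *
s=ctrl.read_state(); A=pose(s["tool_pos"],s["orientation"]); q=s["joint_positions"]; print(s["width"],A.round(3))
Mid=pose([.55,-.16,.24],tilt(-.17,np.radians(30))@Z(np.pi/2))
q=seg(A,Mid,18,q)
```

```text
0.5965282841813515 [[ 0.705  0.121  0.698  0.568]
 [ 0.084 -0.993  0.087 -0.01 ]
 [ 0.704 -0.003 -0.71   0.181]
 [ 0.     0.     0.     1.   ]]
18 {'x': 0.0424, 'y': 0.0247, 'z': -0.0157, 'wx': 0.0014, 'wy': 0.0212, 'wz': 0.0917} step [0.21 0.11 0.21 0.18 0.25 0.5 ] mar 0.12 q [-0.77 -0.6   2.42  1.02  0.62  1.89]
```

Request:
{"fn": "arm_command", "kwargs": {"commands": [{"x": 0.0424,"y": 0.0247,"z": -0.0157,"wx": 0.0014,"wy": 0.0212,"wz": 0.0917},{"x": 0.0424,"y": 0.0247,"z": -0.0157,"wx": 0.0014,"wy": 0.0212,"wz": 0.0917},{"x": 0.0424,"y": 0.0247,"z": -0.0157,"wx": 0.0014,"wy": 0.0212,"wz": 0.0917},{"x": 0.0424,"y": 0.0247,"z": -0.0157,"wx": 0.0014,"wy": 0.0212,"wz": 0.0917},{"x": 0.0424,"y": 0.0247,"z": -0.0157,"wx": 0.0014,"wy": 0.0212,"wz": 0.0917},{"x": 0.0424,"y": 0.0247,"z": -0.0157,"wx": 0.0014,"wy": 0.0212,"wz": 0.0917},{"x": 0.0424,"y": 0.0247,"z": -0.0157,"wx": 0.0014,"wy": 0.0212,"wz": 0.0917},{"x": 0.0424,"y": 0.0247,"z": -0.0157,"wx": 0.0014,"wy": 0.0212,"wz": 0.0917},{"x": 0.0424,"y": 0.0247,"z": -0.0157,"wx": 0.0014,"wy": 0.0212,"wz": 0.0917}]}}

```text
t: 23.75
tool_pos: [0.5873, -0.0751, 0.2368]
orientation: [[0.418, -0.393, 0.819], [-0.717, -0.696, 0.032], [0.558, -0.601, -0.572]]
force: [-0.5, -1.1, -0.6]
width: 0.594
grasp_force: 29.9
```

Request:
{"fn": "arm_command", "kwargs": {"commands": [{"x": 0.0424,"y": 0.0247,"z": -0.0157,"wx": 0.0014,"wy": 0.0212,"wz": 0.0917},{"x": 0.0424,"y": 0.0247,"z": -0.0157,"wx": 0.0014,"wy": 0.0212,"wz": 0.0917},{"x": 0.0424,"y": 0.0247,"z": -0.0157,"wx": 0.0014,"wy": 0.0212,"wz": 0.0917},{"x": 0.0424,"y": 0.0247,"z": -0.0157,"wx": 0.0014,"wy": 0.0212,"wz": 0.0917},{"x": 0.0424,"y": 0.0247,"z": -0.0157,"wx": 0.0014,"wy": 0.0212,"wz": 0.0917},{"x": 0.0424,"y": 0.0247,"z": -0.0157,"wx": 0.0014,"wy": 0.0212,"wz": 0.0917},{"x": 0.0424,"y": 0.0247,"z": -0.0157,"wx": 0.0014,"wy": 0.0212,"wz": 0.0917},{"x": 0.0424,"y": 0.0247,"z": -0.0157,"wx": 0.0014,"wy": 0.0212,"wz": 0.0917},{"x": 0.0424,"y": 0.0247,"z": -0.0157,"wx": 0.0014,"wy": 0.0212,"wz": 0.0917},{"x": 0,"y": 0,"z": 0,"wx": 0,"wy": 0,"wz": 0},{"x": 0,"y": 0,"z": 0,"wx": 0,"wy": 0,"wz": 0}]}}

```text
t: 24.67
tool_pos: [0.555, -0.1582, 0.2437]
orientation: [[-0.168, -0.495, 0.852], [-0.986, 0.084, -0.145], [0.0, -0.865, -0.502]]
force: [0.0, -0.2, -0.5]
width: 0.595
grasp_force: 29.9
```

Run:
```python
from plan import *
s=ctrl.read_state(); A=pose(s["tool_pos"],s["orientation"]); q=s["joint_positions"]; print(s["width"],q.round(2),A.round(3))
q=seg(A,final([.06,0,.09]),18,q)
```

```text
0.5948607029700541 [-0.73 -0.57  2.44  1.05  0.56  1.86] [[-0.168 -0.495  0.852  0.555]
 [-0.986  0.084 -0.145 -0.158]
 [ 0.    -0.865 -0.502  0.244]
 [ 0.     0.     0.     1.   ]]
18 {'x': 0.0515, 'y': -0.0471, 'z': 0.0193, 'wx': 0.0268, 'wy': -0.0031, 'wz': 0.0873} step [0.35 0.26 0.23 0.44 0.28 0.27] mar 0.14 q [-0.98  0.02  2.32  2.35  0.75  2.12]
```

Request:
{"fn": "arm_command", "kwargs": {"commands": [{"x": 0.0515,"y": -0.0471,"z": 0.0193,"wx": 0.0268,"wy": -0.0031,"wz": 0.0873},{"x": 0.0515,"y": -0.0471,"z": 0.0193,"wx": 0.0268,"wy": -0.0031,"wz": 0.0873},{"x": 0.0515,"y": -0.0471,"z": 0.0193,"wx": 0.0268,"wy": -0.0031,"wz": 0.0873},{"x": 0.0515,"y": -0.0471,"z": 0.0193,"wx": 0.0268,"wy": -0.0031,"wz": 0.0873},{"x": 0.0515,"y": -0.0471,"z": 0.0193,"wx": 0.0268,"wy": -0.0031,"wz": 0.0873},{"x": 0.0515,"y": -0.0471,"z": 0.0193,"wx": 0.0268,"wy": -0.0031,"wz": 0.0873},{"x": 0.0515,"y": -0.0471,"z": 0.0193,"wx": 0.0268,"wy": -0.0031,"wz": 0.0873},{"x": 0.0515,"y": -0.0471,"z": 0.0193,"wx": 0.0268,"wy": -0.0031,"wz": 0.0873},{"x": 0.0515,"y": -0.0471,"z": 0.0193,"wx": 0.0268,"wy": -0.0031,"wz": 0.0873}]}}

```text
t: 25.42
tool_pos: [0.5854, -0.2801, 0.2721]
orientation: [[-0.365, -0.017, 0.931], [-0.627, 0.744, -0.233], [-0.688, -0.668, -0.282]]
force: [0.3, -0.7, -0.4]
width: 0.593
grasp_force: 29.9
```

Request:
{"fn": "arm_command", "kwargs": {"commands": [{"x": 0.0515,"y": -0.0471,"z": 0.0193,"wx": 0.0268,"wy": -0.0031,"wz": 0.0873},{"x": 0.0515,"y": -0.0471,"z": 0.0193,"wx": 0.0268,"wy": -0.0031,"wz": 0.0873},{"x": 0.0515,"y": -0.0471,"z": 0.0193,"wx": 0.0268,"wy": -0.0031,"wz": 0.0873},{"x": 0.0515,"y": -0.0471,"z": 0.0193,"wx": 0.0268,"wy": -0.0031,"wz": 0.0873},{"x": 0.0515,"y": -0.0471,"z": 0.0193,"wx": 0.0268,"wy": -0.0031,"wz": 0.0873},{"x": 0.0515,"y": -0.0471,"z": 0.0193,"wx": 0.0268,"wy": -0.0031,"wz": 0.0873},{"x": 0.0515,"y": -0.0471,"z": 0.0193,"wx": 0.0268,"wy": -0.0031,"wz": 0.0873},{"x": 0.0515,"y": -0.0471,"z": 0.0193,"wx": 0.0268,"wy": -0.0031,"wz": 0.0873},{"x": 0.0515,"y": -0.0471,"z": 0.0193,"wx": 0.0268,"wy": -0.0031,"wz": 0.0873},{"x": 0,"y": 0,"z": 0,"wx": 0,"wy": 0,"wz": 0},{"x": 0,"y": 0,"z": 0,"wx": 0,"wy": 0,"wz": 0}]}}

```text
t: 26.33
tool_pos: [0.5719, -0.3932, 0.2166]
orientation: [[-0.15, 0.449, 0.881], [0.077, 0.893, -0.442], [-0.986, 0.001, -0.169]]
force: [0.7, 0.4, -1.8]
width: 0.595
grasp_force: 29.9
```

Run:
```python
from plan import *
s=ctrl.read_state(); A=pose(s["tool_pos"],s["orientation"]); q=s["joint_positions"]; print(s["width"],q.round(2),A.round(3))
a=snapshot("wrist"); b=snapshot("side"); c=snapshot("scene")
im=np.vstack([np.hstack([cv2.resize(a,(400,300)),cv2.resize(c[60:165,150:290],(400,300))]),np.hstack([cv2.resize(b[90:210,220:380],(400,300)),np.zeros((300,400,3),np.uint8)])])
cv2.imwrite("pics/h.png",cv2.cvtColor(im,cv2.COLOR_RGB2BGR))
Bp=A@M; S,D=cam("scene"),cam("side")
for n,off in(("block_foot",[.045,0,.012]),("block_top",[-.045,0,.012])):
  X=(Bp@np.r_[off,1])[:3]
  for cn,K in(("scene",S),("side",D)): print(n,cn,proj(K,X).round(1),[(np.round(r["uv"],1).tolist(),round(r["score"],2)) for r in spotter.mark_of(cn,n)[:4]])
qq=seg(A,final([.06,0,.09]),1,q); qq=seg(A,final([0,0,.03]),8,q); seg(final([0,0,.03]),final([0,0,.004]),5,qq)
```

```text
0.5951278940197027 [-0.99 -0.    2.29  2.29  0.72  2.18] [[-0.15   0.449  0.881  0.572]
 [ 0.077  0.893 -0.442 -0.393]
 [-0.986  0.001 -0.169  0.217]
 [ 0.     0.     0.     1.   ]]
block_foot scene [195.3 109.9] [([195.6, 108.7], 0.82), ([350.0, 233.6], 0.6)]
block_foot side [273.8 124.7] [([340.9, 282.7], 0.76), ([272.2, 123.8], 0.71)]
block_top scene [208.5  90.2] [([340.7, 211.0], 0.91), ([204.9, 89.5], 0.84)]
block_top side [287.6 106.4] [([352.4, 262.3], 0.56), ([290.5, 106.0], 0.52)]
1 {'x': 0.0488, 'y': -0.008, 'z': -0.0149, 'wx': 0.0004, 'wy': -0.0004, 'wz': 0.0016} step [0.06 0.16 0.14 0.28 0.16 0.32] mar 0.22 q [-0.98  0.02  2.32  2.35  0.75  2.12]
8 {'x': 0.0494, 'y': -0.0011, 'z': -0.0325, 'wx': 0.0001, 'wy': -0.0001, 'wz': 0.0002} step [0.08 0.1  0.19 0.26 0.15 0.31] mar 0.1 q [-1.05  0.09  2.44  2.38  0.91  1.99]
5 {'x': 0.0256, 'y': -0.0001, 'z': 0.0044, 'wx': 0.0, 'wy': -0.0, 'wz': 0.0} step [0.01 0.13 0.02 0.06 0.06 0.08] mar 0.1 q [-1.05  0.19  2.42  2.43  0.97  1.92]
```

View pics/h.png

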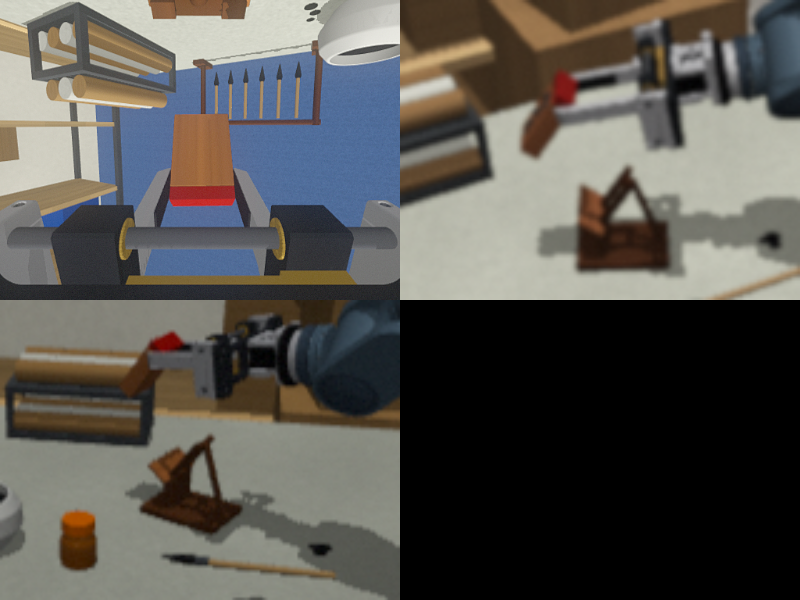

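The block is held with its red end up and face outwards, and it matches the prediction within about 3 px. Approaching the easel.

Request:
{"fn": "arm_command", "kwargs": {"commands": [{"x": 0.0494,"y": -0.001,"z": -0.0325,"wx": 0,"wy": 0,"wz": 0.0002},{"x": 0.0494,"y": -0.001,"z": -0.0325,"wx": 0,"wy": 0,"wz": 0.0002},{"x": 0.0494,"y": -0.001,"z": -0.0325,"wx": 0,"wy": 0,"wz": 0.0002},{"x": 0.0494,"y": -0.001,"z": -0.0325,"wx": 0,"wy": 0,"wz": 0.0002},{"x": 0.0494,"y": -0.001,"z": -0.0325,"wx": 0,"wy": 0,"wz": 0.0002},{"x": 0.0494,"y": -0.001,"z": -0.0325,"wx": 0,"wy": 0,"wz": 0.0002},{"x": 0.0494,"y": -0.001,"z": -0.0325,"wx": 0,"wy": 0,"wz": 0.0002},{"x": 0.0494,"y": -0.001,"z": -0.0325,"wx": 0,"wy": 0,"wz": 0.0002},{"x": 0,"y": 0,"z": 0,"wx": 0,"wy": 0,"wz": 0},{"x": 0,"y": 0,"z": 0,"wx": 0,"wy": 0,"wz": 0},{"x": 0,"y": 0,"z": 0,"wx": 0,"wy": 0,"wz": 0}]}}

```text
t: 27.6
tool_pos: [0.5137, -0.3663, 0.1492]
orientation: [[-0.146, 0.451, 0.881], [0.079, 0.892, -0.444], [-0.986, 0.005, -0.166]]
force: [0.5, -0.2, -0.4]
width: 0.592
grasp_force: 29.9
```

Run:
```python
from plan import *
s=ctrl.read_state(); A=pose(s["tool_pos"],s["orientation"]); q=s["joint_positions"]; print(s["width"],q.round(2),s["force"].round(1))
print("offset easel mm",(Ez.T@(A[:3,3]-final([0,0,0])[:3,3])*1000).round(1))
Bp=A@M; S,D=cam("scene"),cam("side"); snapshot("scene"); snapshot("side")
c=snapshot("scene");b=snapshot("side")
for n,off in(("block_foot",[.045,0,.012]),("block_top",[-.045,0,.012])):
  X=(Bp@np.r_[off,1])[:3]
  for cn,K in(("scene",S),("side",D)): print(n,cn,proj(K,X).round(1),[(np.round(r["uv"],1).tolist(),round(r["score"],2)) for r in spotter.mark_of(cn,n)[:4]])
for n,off in(("easel_seat",[.0318,0,.0689]),("easel_rest",[-.0199,0,.1426])):
  for cn,K in(("scene",S),("side",D)): print(n,cn,proj(K,eo+Ez@off).round(1),[(np.round(r["uv"],1).tolist(),round(r["score"],2)) for r in spotter.mark_of(cn,n)[:4]])
seg(A,final([0,0,.006]),6,q)
```

```text
0.591755834545296 [-1.09  0.06  2.43  2.32  0.91  2.04] [ 0.5 -0.2 -0.4]
offset easel mm [ 0.5 -0.5 31.7]
block_foot scene [215.6 125.1] [([348.5, 231.3], 0.95), ([213.4, 125.1], 0.74)]
block_foot side [288.7 146.5] [([339.3, 281.6], 0.83), ([287.1, 145.6], 0.8)]
block_top scene [229.2 106.9] [([343.7, 211.4], 0.96), ([227.0, 105.9], 0.8)]
block_top side [303.3 129.5] [([304.7, 129.2], 0.76), ([353.9, 263.6], 0.76), ([289.2, 133.6], 0.2), ([294.5, 172.6], 0.17)]
easel_seat scene [216.5 132.4] [([214.7, 132.4], 0.86)]
easel_seat side [288.3 154.9] [([235.1, 272.0], 0.71), ([289.2, 155.9], 0.58)]
easel_rest scene [229.8 114.7] [([231.9, 115.1], 0.62)]
easel_rest side [302.6 138.5] [([303.1, 139.4], 0.76)]
6 {'x': 0.0212, 'y': 0.0003, 'z': 0.0032, 'wx': -0.0002, 'wy': 0.0005, 'wz': -0.0004} step [0.28 0.26 0.05 0.39 0.09 0.35] mar 0.1 q [-1.05  0.18  2.42  2.42  0.97  1.92]
```

Request:
{"fn": "arm_command", "kwargs": {"commands": [{"x": 0.0212,"y": 0.0003,"z": 0.0032,"wx": 0,"wy": 0,"wz": 0},{"x": 0.0212,"y": 0.0003,"z": 0.0032,"wx": 0,"wy": 0,"wz": 0},{"x": 0.0212,"y": 0.0003,"z": 0.0032,"wx": 0,"wy": 0,"wz": 0},{"x": 0.0212,"y": 0.0003,"z": 0.0032,"wx": 0,"wy": 0,"wz": 0},{"x": 0.0212,"y": 0.0003,"z": 0.0032,"wx": 0,"wy": 0,"wz": 0},{"x": 0.0212,"y": 0.0003,"z": 0.0032,"wx": 0,"wy": 0,"wz": 0},{"x": 0,"y": 0,"z": 0,"wx": 0,"wy": 0,"wz": 0},{"x": 0,"y": 0,"z": 0,"wx": 0,"wy": 0,"wz": 0}], "newtons": 12}}

```text
t: 28.87
tool_pos: [0.5134, -0.3651, 0.1225]
orientation: [[-0.147, 0.451, 0.88], [0.081, 0.893, -0.444], [-0.986, 0.006, -0.167]]
force: [-0.1, 0.1, -0.6]
width: 0.593
grasp_force: 12.0
```

Request:
{"fn": "arm_command", "kwargs": {"commands": [{"x": 0.005,"y": 0,"z": 0.0008,"wx": 0,"wy": 0,"wz": 0},{"x": 0.005,"y": 0,"z": 0.0008,"wx": 0,"wy": 0,"wz": 0},{"x": 0.005,"y": 0,"z": 0.0008,"wx": 0,"wy": 0,"wz": 0},{"x": 0,"y": 0,"z": 0,"wx": 0,"wy": 0,"wz": 0},{"x": 0,"y": 0,"z": 0,"wx": 0,"wy": 0,"wz": 0}]}}

```text
t: 29.28
tool_pos: [0.5135, -0.3652, 0.1201]
orientation: [[-0.146, 0.451, 0.881], [0.08, 0.893, -0.444], [-0.986, 0.005, -0.167]]
force: [-0.2, -0.1, -0.2]
width: 0.594
grasp_force: 12.0
```

Request:
{"fn": "arm_command", "kwargs": {"commands": [{"x": 0.005,"y": 0,"z": 0.0008,"wx": 0,"wy": 0,"wz": 0},{"x": 0.005,"y": 0,"z": 0.0008,"wx": 0,"wy": 0,"wz": 0},{"x": 0,"y": 0,"z": 0,"wx": 0,"wy": 0,"wz": 0},{"x": 0,"y": 0,"z": 0,"wx": 0,"wy": 0,"wz": 0},{"x": 0,"y": 0,"z": 0,"wx": 0,"wy": 0,"wz": 0}]}}

```text
t: 29.7
tool_pos: [0.5135, -0.3657, 0.1192]
orientation: [[-0.144, 0.451, 0.881], [0.078, 0.892, -0.444], [-0.987, 0.005, -0.164]]
force: [-5.1, 2.0, 4.5]
width: 0.594
grasp_force: 12.0
```

Run:
```python
from plan import *
s=ctrl.read_state(); A=pose(s["tool_pos"],s["orientation"]); print(s["force"].round(1),s["ft_torque"].round(2))
print("offset easel mm",(Ez.T@(A[:3,3]-final([0,0,0])[:3,3])*1000).round(1))
a=snapshot("wrist"); b=snapshot("side"); c=snapshot("scene")
im=np.vstack([np.hstack([cv2.resize(a,(400,300)),cv2.resize(c[90:165,180:280],(400,300))]),np.hstack([cv2.resize(b[110:200,250:370],(400,300)),np.zeros((300,400,3),np.uint8)])])
cv2.imwrite("pics/i.png",cv2.cvtColor(im,cv2.COLOR_RGB2BGR))
```

```text
[-5.1  2.   4.5] [-0.06 -0.3  -0.21]
offset easel mm [ 0.  -0.1  1.8]
```

View pics/i.png

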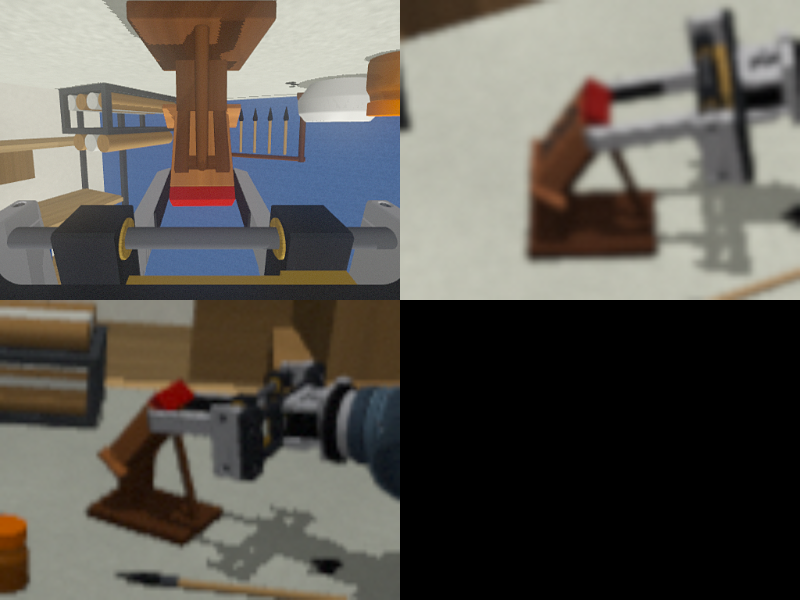

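The foot is touching the ledge at about 7 N, along the ledge normal, and the block is centred on the slats. Sliding it gently along the ledge towards the back.

Request:
{"fn": "arm_command", "kwargs": {"commands": [{"x": 0.0035,"y": 0,"z": -0.0035,"wx": 0,"wy": 0,"wz": 0},{"x": 0.0035,"y": 0,"z": -0.0035,"wx": 0,"wy": 0,"wz": 0},{"x": 0,"y": 0,"z": 0,"wx": 0,"wy": 0,"wz": 0},{"x": 0,"y": 0,"z": 0,"wx": 0,"wy": 0,"wz": 0},{"x": 0,"y": 0,"z": 0,"wx": 0,"wy": 0,"wz": 0}]}}

```text
t: 30.27
tool_pos: [0.5126, -0.3653, 0.1185]
orientation: [[-0.144, 0.451, 0.881], [0.077, 0.893, -0.444], [-0.987, 0.004, -0.163]]
force: [3.0, -3.0, 5.3]
width: 0.596
grasp_force: 12.0
```

It's now seated against both the back (about 6 N) and the ledge. Releasing.

Request:
{"fn": "arm_command", "kwargs": {"commands": [{"x": 0,"y": 0,"z": 0,"wx": 0,"wy": 0,"wz": 0},{"x": 0,"y": 0,"z": 0,"wx": 0,"wy": 0,"wz": 0},{"x": 0,"y": 0,"z": 0,"wx": 0,"wy": 0,"wz": 0},{"x": 0,"y": 0,"z": 0,"wx": 0,"wy": 0,"wz": 0},{"x": 0,"y": 0,"z": 0,"wx": 0,"wy": 0,"wz": 0},{"x": 0,"y": 0,"z": 0,"wx": 0,"wy": 0,"wz": 0},{"x": 0,"y": 0,"z": 0,"wx": 0,"wy": 0,"wz": 0},{"x": 0,"y": 0,"z": 0,"wx": 0,"wy": 0,"wz": 0},{"x": 0,"y": 0,"z": 0,"wx": 0,"wy": 0,"wz": 0}], "claw": 0}}

```text
t: 31.02
tool_pos: [0.512, -0.3644, 0.1168]
orientation: [[-0.147, 0.451, 0.88], [0.08, 0.893, -0.444], [-0.986, 0.005, -0.167]]
force: [-0.0, 0.5, -0.2]
width: 0.998
grasp_force: 0.0
```

Run:
```python
from plan import *
s=ctrl.read_state(); A=pose(s["tool_pos"],s["orientation"]); q=s["joint_positions"]; print(s["width"],s["force"].round(1),q.round(2))
for d in([0,0,.14],[.02,0,.14],[0.03,0,.15]):
  B=A.copy(); B[:3,3]+=Ez@d; print(d); seg(A,B,10,q)
```

```text
0.9977517734478046 [-0.   0.5 -0.2] [-1.1   0.18  2.41  2.37  0.98  1.96]
[0, 0, 0.14]
10 {'x': -0.069, 'y': 0.0004, 'z': -0.0117, 'wx': -0.0, 'wy': 0.0, 'wz': 0.0} step [0.3  0.36 0.11 0.28 0.17 0.36] mar 0.08 q [-1.09 -0.3   2.46  2.06  0.71  2.41]
[0.02, 0, 0.14]
10 {'x': -0.0707, 'y': 0.0004, 'z': -0.0018, 'wx': -0.0, 'wy': 0.0, 'wz': 0.0} step [0.32 0.33 0.09 0.28 0.18 0.31] mar 0.1 q [-1.05 -0.23  2.41  2.12  0.69  2.37]
[0.03, 0, 0.15]
10 {'x': -0.0765, 'y': 0.0004, 'z': 0.0023, 'wx': -0.0, 'wy': 0.0, 'wz': 0.0} step [0.33 0.34 0.08 0.28 0.2  0.32] mar 0.11 q [-1.04 -0.23  2.38  2.11  0.67  2.39]
```

Released. Retreating straight up.

Request:
{"fn": "arm_command", "kwargs": {"commands": [{"x": -0.035,"y": 0,"z": -0.006,"wx": 0,"wy": 0,"wz": 0},{"x": -0.069,"y": 0,"z": -0.0117,"wx": 0,"wy": 0,"wz": 0},{"x": -0.069,"y": 0,"z": -0.0117,"wx": 0,"wy": 0,"wz": 0},{"x": -0.069,"y": 0,"z": -0.0117,"wx": 0,"wy": 0,"wz": 0},{"x": -0.069,"y": 0,"z": -0.0117,"wx": 0,"wy": 0,"wz": 0},{"x": -0.069,"y": 0,"z": -0.0117,"wx": 0,"wy": 0,"wz": 0},{"x": -0.069,"y": 0,"z": -0.0117,"wx": 0,"wy": 0,"wz": 0},{"x": -0.069,"y": 0,"z": -0.0117,"wx": 0,"wy": 0,"wz": 0},{"x": -0.069,"y": 0,"z": -0.0117,"wx": 0,"wy": 0,"wz": 0},{"x": -0.069,"y": 0,"z": -0.0117,"wx": 0,"wy": 0,"wz": 0},{"x": 0,"y": 0,"z": 0,"wx": 0,"wy": 0,"wz": 0}]}}

```text
t: 31.93
tool_pos: [0.5121, -0.3657, 0.2538]
orientation: [[-0.143, 0.45, 0.881], [0.075, 0.893, -0.444], [-0.987, 0.002, -0.162]]
force: [0.3, 0.8, -0.7]
width: 1.002
grasp_force: 0.0
```

Run:
```python
from plan import *
s=ctrl.read_state(); print(s["t"],s["tool_pos"].round(3))
c=snapshot("scene"); b=snapshot("side")
im=np.vstack([np.hstack([cv2.resize(c[80:170,180:300],(400,300)),cv2.resize(b[100:190,240:360],(400,300))]),np.hstack([cv2.resize(c,(400,300)),cv2.resize(b,(400,300))])])
cv2.imwrite("pics/j.png",cv2.cvtColor(im,cv2.COLOR_RGB2BGR))
S,D=cam("scene"),cam("side")
for n,off in(("block_foot",[.0318,0,.0689]),("block_top",[-.0199,0,.1426])):
  for cn,K in(("scene",S),("side",D)): print(n,cn,"want",proj(K,eo+Ez@off).round(1),[(np.round(r["uv"],1).tolist(),round(r["score"],2)) for r in spotter.mark_of(cn,n)[:4]])
```

```text
31.9333 [ 0.512 -0.366  0.254]
block_foot scene want [216.5 132.4] [([347.5, 233.9], 0.9), ([219.1, 130.9], 0.73), ([216.3, 128.9], 0.22)]
block_foot side want [288.3 154.9] [([337.8, 283.1], 0.92), ([285.5, 154.4], 0.53)]
block_top scene want [229.8 114.7] [([344.9, 212.2], 0.88), ([230.6, 114.1], 0.52), ([222.1, 120.9], 0.22)]
block_top side want [302.6 138.5] [([353.7, 262.8], 0.83), ([301.4, 136.4], 0.56)]
```

View pics/j.png

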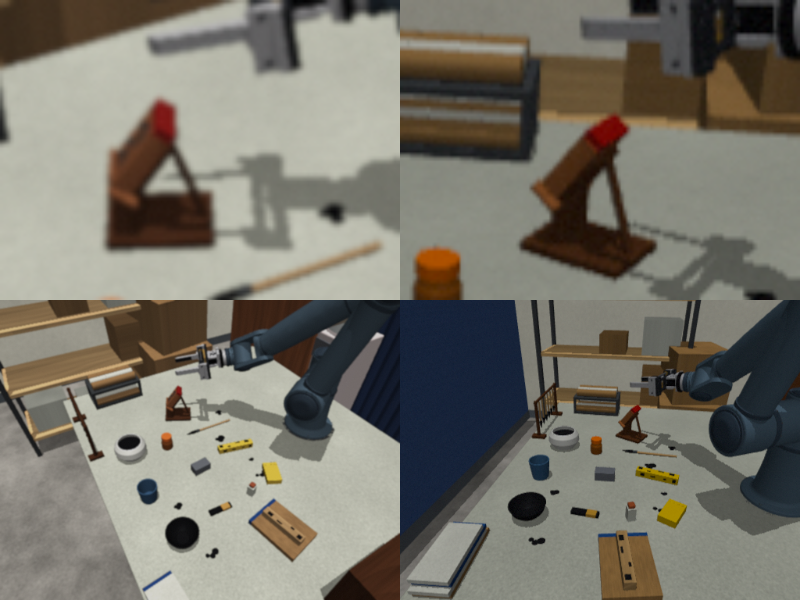

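The block sits on the easel with its red end up (scene crop ~(165,120)), the bar is on the pad, everything else is in place and the gripper is clear. Handing in.

```bash
python3 -c "
from station import ctrl
print(ctrl.close_job())"
```

```text
the job is handed in; nothing more can be done
None
```

I handed the job in at about 32 s of the 69 s allowed, but got no verdict back: the last pictures show the block on the easel with its red end up and carved face outwards, the paperweight flat on the middle of the pad, and nothing else visibly moved.

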